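Measure the surviving length of a broken kiln bar

TASK

The fragments of a broken clay kiln bar are packed in the screw-lid tub: flip the orange tab on the lid upright first, then unscrew the lid by it and set the lid down right side up on the bench. Take out every fragment and lay them all lengthwise in one straight row along the middle of the measuring board between the fixed head and the sliding jaw, then slide the jaw shut until the whole row is pressed together against the head, firmly enough to feel the contact but gently, since the clay is brittle, and leave the jaw there touching the row. Leave the other things on the bench where they are.

Things in the scene. Friction and masses are not known exactly. Their poses are not given: they have to be found in the camera images.
- tub: White round screw-lid tub, 200 mm across, 80 mm high to the rim, wall 5 mm, inside 190 mm across; fixed to the bench in a dark steel ring (232 mm across, 14 mm high). Origin: centre of its underside on the bench; z up. Position and yaw differ from start to start. Its neck carries a coarse two-start lug thread.
- tub_bed (a point): Centre of the top of the grey foam bed inside the tub, 30 mm above the bench, axes as the tub's. It has four shallow places for fragments, centred at x = +-42, y = +-33 mm from this point; fragments lie in them along the tub's x axis. The foam ribs between the places stand 6 mm above the bed.
- lid: Blue screw lid, 237 mm across, 34 mm high, 0.2 kg, loose; too wide to grip by its rim. Origin: centre under its skirt; z up. Screwed on, it is 52 mm above the tub's origin at a yaw of -0.15 to 0.2 rad relative to the tub. It unscrews anticlockwise from above with little resistance; at a relative yaw of 1.1 to 1.9 rad (stop at 1.9) it lifts straight off; before that the lugs hold it down.
- tab_fold (a joint): Hinge of the orange flip-top tab on the lid: 0 = folded flat, 1.57 = upright on the lid's axis, stop at 1.6 rad. Stiff (0.03 N m): it stays where it is left. The tab is 36 mm wide (along the hinge axis) and 10 mm thick and reaches from 3 to 65 mm from the axis. Folded flat it points along the lid's -x with 10 mm of room below it, so fingers can take its two side edges near the free end.
- tab_hinge (a point): Centre of the tab's hinge: on the lid's centre line, 47 mm above the lid's origin (15 mm above the plate). The hinge axis is the lid's y; axes as the lid's. Two ears beside the tab are 60 mm apart over their outsides and reach 6 mm above this point. With the tab upright, the lid is turned and carried by the tab.
- tab_end (a point): Point in the middle of the tab's width and thickness, 50 mm from the hinge axis, near its free end. Axes are the tab's: x from the free end towards the hinge, y along the hinge axis (the lid's y).
- bar_a: Fragment of a reddish fired-clay kiln bar, a square block 60 mm long (its x axis) and 36 x 36 mm in section, about 0.16 kg. Origin: the centre of the block. It may rest on any of its four long sides. None if absent; 2 to 4 fragments are present. At the start it lies in one of the four places in the tub, under the lid.
- bar_b: Like bar_a, but 64 mm long.
- bar_c: Like bar_a, but 68 mm long.
- bar_d: Like bar_a, but 72 mm long.
- board: Cream measuring board with a yellow tick-marked scale, fixed to the bench: 480 mm long (x from -35 to 445 mm), 90 mm wide (y +-45 mm), deck top at z = 18 mm. Origin on the bench below the face of the fixed head, on the centre line; x runs along the scale from the head towards the sliding jaw, z up. Position and yaw differ from start to start.
- head: Fixed aluminium head of the board: its measuring face is the plane x = 0 of the board, facing +x; 84 mm wide, its top 64 mm above the bench. Same origin and axes as the board.
- jaw_slide (a joint): Sliding jaw of the board: value = distance in m between the faces of head and jaw, 0 shut to 0.345 open, starting at 0.325 to 0.345. It slides along the board's x with about 2 N of friction and stays where it is left.
- jaw: Sliding jaw: an aluminium face plate 84 mm wide, 12 mm thick, from 1 to 45 mm above the deck. Origin: on its measuring face (which looks towards the head), at deck height, on the centre line; axes as the board's. Behind it a carriage 28 mm high reaches from x = 12 to 68 mm and carries the grip.
- jaw_grip (a point): Point in the black grip block of the sliding jaw, 40 mm behind the jaw's face (+x) and 58 mm above the deck. The block is 24 mm long (board x), 28 mm wide (board y) and stands from 28 to 74 mm above the deck on the carriage (74 mm wide); it is free all round except for the face plate, whose top is 45 mm above the deck and whose back is 16 mm in front of the block.
- rim_sherd: Bystander: flat clay sherd about 100 x 80 x 28 mm, origin under its centre. Leave it.
- amphora_foot: Bystander: round clay vessel foot, 88 mm across, 66 mm high, origin under its centre. Leave it.
- brush: Bystander: wooden brush 180 mm long lying along its x, origin under its middle. Leave it.
- beaker: Bystander: grey open beaker 68 mm across, 75 mm high, origin under its centre. Leave it.
There are look-alikes about, which are no part of the job. There is more than one size of the lid; the job needs the largest.

How it is judged:
On the way, in this order (a step that is already met when the one before it is completed fails the run):
1. the tab is flipped up while the lid is still on the tub (value of joint tab_fold above 1.2 rad and z of lid in the frame of tub below 0.06 m), for 0.2 s.
2. the lid is unscrewed and lifted clear of the tub (z of lid in the frame of tub above 0.095 m), for 0.1 s.
3. every fragment lies lengthwise in one row on the measuring board between head and jaw (z of bar_a in the frame of board between 0.029 and 0.043 m and y of bar_a in the frame of board between -0.012 and 0.012 m and x of each of bar_a, bar_b, bar_c, bar_d in the frame of board above 0.024 m and x of each of bar_a, bar_b, bar_c, bar_d in the frame of jaw below -0.024 m and angle between the x axis of each of bar_a, bar_b, bar_c, bar_d and the x axis of board, either way round below 0.12 rad and z of bar_b in the frame of board between 0.029 and 0.043 m and y of bar_b in the frame of board between -0.012 and 0.012 m and z of bar_c in the frame of board between 0.029 and 0.043 m and y of bar_c in the frame of board between -0.012 and 0.012 m and z of bar_d in the frame of board between 0.029 and 0.043 m and y of bar_d in the frame of board between -0.012 and 0.012 m and contact force between the fingers and bar_a below 0.05 N and contact force between the fingers and bar_b below 0.05 N and contact force between the fingers and bar_c below 0.05 N and contact force between the fingers and bar_d below 0.05 N), for 0.2 s.
4. the jaw presses the row against the head: at least 2 N at the jaw and 1.5 N at the head (z of bar_a in the frame of board between 0.029 and 0.043 m and y of bar_a in the frame of board between -0.012 and 0.012 m and x of each of bar_a, bar_b, bar_c, bar_d in the frame of board above 0.024 m and x of each of bar_a, bar_b, bar_c, bar_d in the frame of jaw below -0.024 m and angle between the x axis of each of bar_a, bar_b, bar_c, bar_d and the x axis of board, either way round below 0.12 rad and z of bar_b in the frame of board between 0.029 and 0.043 m and y of bar_b in the frame of board between -0.012 and 0.012 m and z of bar_c in the frame of board between 0.029 and 0.043 m and y of bar_c in the frame of board between -0.012 and 0.012 m and z of bar_d in the frame of board between 0.029 and 0.043 m and y of bar_d in the frame of board between -0.012 and 0.012 m and (contact force between jaw and bar_a above 2 N or contact force between jaw and bar_b above 2 N or contact force between jaw and bar_c above 2 N or contact force between jaw and bar_d above 2 N) and (contact force between head and bar_a above 1.5 N or contact force between head and bar_b above 1.5 N or contact force between head and bar_c above 1.5 N or contact force between head and bar_d above 1.5 N)), for 0.1 s.
At the end, for the whole second after the job is handed in: Every fragment lies flat and still on the board's deck in one row along its middle (within 12 mm of the centre line, 0.12 rad of its direction), the row touching the head at one end and the jaw at the other (within 5 mm), the jaw at rest; the lid stands right side up on the bench, clear of the tub (z of bar_a in the frame of board between 0.029 and 0.043 m and y of bar_a in the frame of board between -0.012 and 0.012 m and x of each of bar_a, bar_b, bar_c, bar_d in the frame of board above 0.024 m and x of each of bar_a, bar_b, bar_c, bar_d in the frame of jaw below -0.024 m and angle between the x axis of each of bar_a, bar_b, bar_c, bar_d and the x axis of board, either way round below 0.12 rad and z of bar_b in the frame of board between 0.029 and 0.043 m and y of bar_b in the frame of board between -0.012 and 0.012 m and z of bar_c in the frame of board between 0.029 and 0.043 m and y of bar_c in the frame of board between -0.012 and 0.012 m and z of bar_d in the frame of board between 0.029 and 0.043 m and y of bar_d in the frame of board between -0.012 and 0.012 m and (x of bar_a in the frame of board below 0.035 m or x of bar_b in the frame of board below 0.037 m or x of bar_c in the frame of board below 0.039 m or x of bar_d in the frame of board below 0.041 m) and (x of bar_a in the frame of jaw above -0.035 m or x of bar_b in the frame of jaw above -0.037 m or x of bar_c in the frame of jaw above -0.039 m or x of bar_d in the frame of jaw above -0.041 m) and height (world z) of lid below 0.012 m and angle between lid's own z axis and vertical below 0.1 rad and horizontal distance between lid and tub above 0.2 m and linear speed of lid below 0.02 m/s and linear speed of each of bar_a, bar_b, bar_c, bar_d below 0.01 m/s and velocity of joint jaw_slide between -0.005 and 0.005 m/s).
It fails at once if a fragment is pressed with more than 40 N by the jaw (contact force between jaw and bar_a above 40 N or contact force between jaw and bar_b above 40 N or contact force between jaw and bar_c above 40 N or contact force between jaw and bar_d above 40 N).
It fails at once if a bystander is moved by more than 30 mm (distance of any of rim_sherd, amphora_foot, brush, beaker from where it was at the start of the episode above 0.03 m).
Of bar_a, bar_b, bar_c, bar_d only 2 to 4 are there at a start; the rules pass over those that are not, and their reading is None.
At some moment in a run one of bar_a, bar_b, bar_c, bar_d may be knocked a few centimetres aside while the robot is not near it.
Once in a run the grip may slacken for a moment while it holds something.
It also fails if it takes over 210 s, if anything falls off the work surface, if the arm or the gripper's body presses on something with over 40 N, if the wrist force passes 120 N, or if a joint passes its speed limit or range.

ROBOT

A 6-joint arm with a two-finger parallel gripper is mounted at the origin on the work surface. World frame = base frame: x ahead of the robot, y to its left, z up, the work surface at z = 0. Lengths are in m, angles in rad, forces in N, time in s.
With the tool pointing down it reaches from about 0.3 to 0.775 m from the base axis. Payload 14.6 kg.
Tool frame: the origin (TCP) lies on the centre line of the jaws, within the pads' length; the fingertips stand 17 mm ahead of it and the grasp point (between the pads) lies 2 mm behind it; z points along the fingers, y is the direction in which the jaws open and shut (so a half turn about z gives the same grasp; the last joint's range is limited). The gripper opens to 85 mm and grips with 20 to 120 N. Pads are 22 mm wide; open, the fingers measure 114 mm over their backs; the gripper's body (76 mm by 85 mm) begins 54 mm behind the grasp point. The pads swing forward as they close: fully open they stand 13 mm farther back than shut.
Start: joints at [1.195, 0.3, 1.521, -0, 1.321, -0.067], TCP at [0.167, 0.524, 0.248] pointing down, gripper open.
Joint ranges: [-3.03, 3.03], [-0.79, 2.21], [0.23, 2.52], [-1.04, 4.18], [0, 3.07], [-2.55, 2.55]. Speed limits (rad/s): [2.22, 2.22, 2.57, 3.14, 3.14, 3.14].

INTERFACE

Orientations are given as a unit quaternion [w, x, y, z].
In Python, from workcell import r, claw, solve_ik, status, optics, order, nets gives the robot as it stands. The module is installed in compiled form; this text tells all that it offers. Calls block until the motion is done:
- r.goto(position, orientation): joint-space move of the TCP to a pose.
- r.servo_line(position, ori=None, max_speed=0.15, max_force=None): straight line of the TCP; ori=None keeps the orientation; max_speed is the mean speed in m/s. With max_force (N) it stops when the force on the tool has changed by that much, and returns True; else False.
- r.set_joints(angles): joint-space move.
- claw.open_gripper() and claw.gripper_close(squeeze=None): open the fingers fully, or close them until they stop; squeeze is the grip in N (None keeps the last).
- r.sleep(seconds).
- solve_ik(position, orientation): joint angles nearest the present ones, or None.
- status.get_state(): the state.
- optics.read_camera(name): name is "side" or "top"; returns the picture (420x560x3 uint8, red, green, blue); there is no depth.
- optics.get_calibration(name): a dict with "intrinsics" (3x3 intrinsics, pixels), "rvec" (rotation vector, rad) and "tvec" (3), from world to camera coordinates, as OpenCV has them. Camera axes: x right, y down, z forward; pixel columns grow to the right and rows downward; lengths in m; the calibration is good to about 2 mm. A picture is of the moment at which its call begins. get_calibration takes no time and is no camera call.
A pose or a line that the arm cannot do raises r.IKError and nothing moves.
- order.hand_in(): hands the job in, once; it reports no verdict.
Trained networks look in the newest picture that a camera, given by its name, has taken for a name from the list of things; names that differ only in an ending like _2 or _b are one class to them, and where a whole thing is asked for, a point or a joint stands for the part that bears it (a point fixed in the world has none). Each returns a list of dicts, best first, with "confidence" (0 to 1); they miss things now and then, are a little off and sometimes report something else, mostly with a low value. They report only what shows in the picture. A call takes as long as a camera call. They do not tell look-alikes from the thing itself.
- nets.recognise(camera, name): "at" ([column, row] in pixels, amid what is visible of it).
- nets.place_of(camera, name): "at" ([column, row] in pixels: a listed point, or the origin of a listed thing).
The state is a dict: "time_s": time; "q": joint angles; "dq": joint speeds; "joint_torque": joint torques, N m; "eef_pos": TCP position; "tcp_rot": TCP orientation; "wrist_force": force on the tool from outside, world axes, zero at the start; "torque": the same for the moment, N m; "finger_gap": finger opening in m.
Only numpy, scipy, OpenCV 4.12 (cv2) and the standard library are available. Lean on these libraries where they do the work, as an engineer would, in place of code of your own. Each camera call takes 0.05 s, during which the arm holds its last target.

## Working session

There is one attempt and no reset: what is moved stays moved. The work goes in short steps, each a Python script; the robot and the scene stay as the last script left them, time stands still between calls to the robot, and variables do not carry over. Pictures are saved under pics/ and viewed, and the job is handed in when it is done.

```bash
ls; mkdir -p pics
python3 - <<'E'
from workcell import r, claw, solve_ik, status, optics, order, nets
import cv2
for n in("top","side"):
    im=optics.read_camera(n); cv2.imwrite(f"pics/{n}0.png",im[:,:,::-1])
    c=optics.get_calibration(n);print(n,{k:v for k,v in c.items()})
print(status.get_state())
E
```

```text
pics
top {'intrinsics': array([[451.04737831,   0.        , 282.92472949],
       [  0.        , 451.04737831, 204.29333545],
       [  0.        ,   0.        ,   1.        ]]), 'rvec': array([ 2.17510346, -2.11270908,  0.17883631]), 'tvec': array([-0.14726478,  0.51221197,  1.33748159])}
side {'intrinsics': array([[476.00393722,   0.        , 278.56518659],
       [  0.        , 476.00393722, 215.48307154],
       [  0.        ,   0.        ,   1.        ]]), 'rvec': array([ 2.22112875, -0.83665137,  0.32875269]), 'tvec': array([-0.45800614,  0.23860631,  1.26278411])}
{'time_s': 0.1, 'q': array([ 1.19539260e+00,  3.00389674e-01,  1.52149328e+00,  8.71012813e-06,
        1.32071897e+00, -6.66009993e-02]), 'dq': array([-6.28291079e-05, -2.86017156e-04, -2.52264719e-03, -4.21053243e-04,
       -2.23072836e-04,  5.71826899e-04]), 'joint_torque': array([ 1.96646193e-03, -5.44365299e+01, -3.62373126e+01, -3.57287968e-05,
        2.91663928e-03,  2.64902468e-05]), 'eef_pos': array([0.16708786, 0.52380933, 0.24780312]), 'tcp_rot': array([-1.14737153e-04,  1.53789660e-01,  9.88103479e-01, -4.91440240e-04]), 'wrist_force': array([ 0.02107317,  0.11264851, -0.15059985]), 'torque': array([0.01989122, 0.05469285, 0.02638733]), 'finger_gap': 0.08519360123281597}
```

View pics/top0.png

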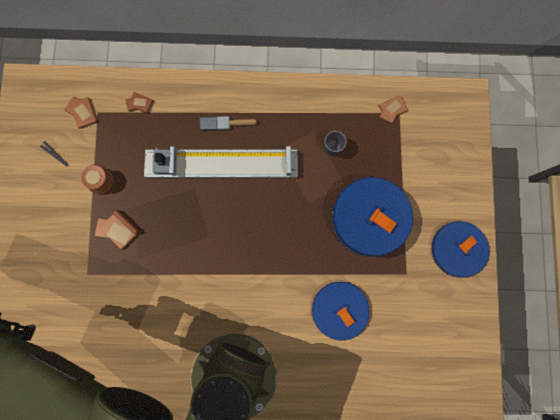

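View pics/side0.png

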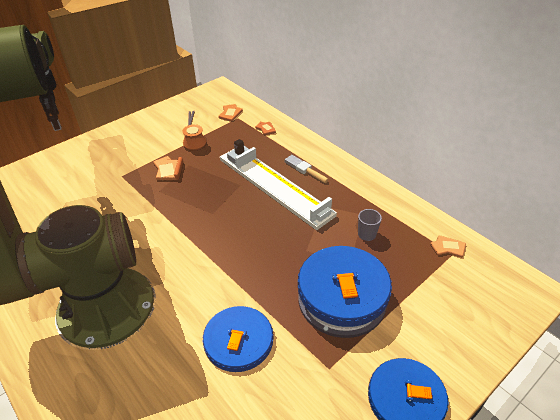

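```bash
cat > h.py <<'E'
from workcell import r, claw, solve_ik, status, optics, order, nets
import cv2, numpy as np
from scipy.spatial.transform import Rotation as R
def cam(n):
    c=optics.get_calibration(n);return c["intrinsics"],cv2.Rodrigues(c["rvec"])[0],c["tvec"]
def proj(n,p):
    c=optics.get_calibration(n)
    return cv2.projectPoints(np.array(p,float).reshape(-1,1,3),c["rvec"],c["tvec"],c["intrinsics"],None)[0].reshape(-1,2)
def unproj(n,px,z):
    K,Rm,t=cam(n); d=Rm.T@np.linalg.inv(K)@np.array([px[0],px[1],1.]); o=-Rm.T@t
    return o+d*(z-o[2])/d[2]
def down(yaw): # tool z down, tool y axis (jaw opening) at world angle yaw
    y=np.array([np.cos(yaw),np.sin(yaw),0]);z=np.array([0,0,-1.]);x=np.cross(y,z)
    q=R.from_matrix(np.c_[x,y,z]).as_quat();return np.r_[q[3],q[:3]]
def shot(n,f,draw=None,scale=1,crop=None):
    im=optics.read_camera(n)[:,:,::-1].copy()
    if draw is not None:
        for p in draw: cv2.circle(im,tuple(int(round(v)) for v in p),2,(0,255,0),-1)
    if crop: im=im[crop[1]:crop[3],crop[0]:crop[2]]
    if scale!=1: im=cv2.resize(im,None,fx=scale,fy=scale,interpolation=cv2.INTER_CUBIC)
    cv2.imwrite("pics/"+f,im)
E
python3 - <<'E'
from h import *
for n in("top","side"):
    for nm in ["tub","lid","tab_hinge","tab_end","board","jaw","jaw_grip","rim_sherd","amphora_foot","brush","beaker"]:
        d=nets.place_of(n,nm);print(n,nm,[(np.round(x["at"],1).tolist(),round(x["confidence"],2)) for x in d][:4])
E
```

```text
top tub [([283.6, 162.3], 0.22)]
top lid [([458.4, 247.4], 0.92), ([372.9, 213.2], 0.91), ([338.6, 310.9], 0.75)]
top tab_hinge [([345.4, 311.8], 0.98), ([464.2, 244.9], 0.92), ([99.2, 179.2], 0.3)]
top tab_end [([392.5, 225.9], 0.81), ([468.5, 244.5], 0.47), ([343.9, 323.9], 0.43)]
top board [([285.6, 163.0], 0.82)]
top jaw [([174.3, 168.5], 0.88)]
top jaw_grip [([160.7, 156.4], 0.6)]
top rim_sherd [([118.4, 227.6], 0.92)]
top amphora_foot [([101.9, 179.1], 0.83)]
top brush [([230.4, 122.9], 0.61), ([117.5, 225.7], 0.23)]
top beaker [([329.9, 145.9], 0.64)]
side tub []
side lid [([405.2, 398.6], 0.86), ([342.0, 287.4], 0.78), ([241.2, 341.9], 0.57)]
side tab_hinge [([237.2, 332.0], 0.75), ([344.0, 275.3], 0.73), ([408.3, 394.2], 0.69)]
side tab_end [([425.7, 394.6], 0.83), ([345.6, 291.6], 0.75), ([241.8, 142.7], 0.67), ([231.1, 346.0], 0.65)]
side board [([314.3, 217.5], 0.78), ([173.0, 172.8], 0.72)]
side jaw [([249.3, 163.0], 0.88)]
side jaw_grip [([240.0, 145.2], 0.87)]
side rim_sherd [([170.7, 170.7], 0.9), ([239.1, 145.6], 0.61), ([314.1, 218.3], 0.24)]
side amphora_foot [([195.2, 146.8], 0.92)]
side brush [([303.3, 170.2], 0.67)]
side beaker [([366.3, 232.8], 0.61)]
```

Run:
```python
from h import *
shot("top","topz.png",scale=5,crop=(325,170,420,262))
shot("side","sidez.png",scale=6,crop=(290,240,400,340))
for n in ("top","side"):
    im=optics.read_camera(n); h=cv2.cvtColor(im,cv2.COLOR_RGB2HSV)
    for nm,lo,hi in(("blue",(100,120,30),(130,255,255)),("orange",(5,190,150),(20,255,255))):
        m=cv2.inRange(h,lo,hi); k,l,s,c=cv2.connectedComponentsWithStats(m)
        for i in range(1,k):
            if s[i,4]>60:
                cs=max(cv2.findContours((l==i).astype(np.uint8),cv2.RETR_EXTERNAL,cv2.CHAIN_APPROX_NONE)[0],key=len)
                print(n,nm,s[i].tolist(),np.round(c[i],1), cv2.minAreaRect(cs), cv2.fitEllipse(cv2.convexHull(cs)) if nm=="blue" else cv2.boxPoints(cv2.minAreaRect(cs)).round(1).tolist(), unproj(n,c[i],0.085 if nm=="blue" else .104).round(3))
```

```text
top blue [333, 177, 80, 79, 4538] [371.5 216. ] ((372.5, 216.0), (78.0, 79.0), 90.0) ((372.3740539550781, 216.4292449951172), (78.29891967773438, 79.98809814453125), 127.90884399414062) [ 0.482 -0.395  0.085]
top blue [432, 222, 57, 55, 2234] [459.6 249.4] ((460.0, 249.0), (54.0, 56.0), 90.0) ((460.2468566894531, 248.9362335205078), (53.65515899658203, 57.33938217163086), 121.9857406616211) [ 0.391 -0.652  0.085]
top blue [313, 282, 56, 58, 2336] [340.  309.9] ((340.5000305175781, 310.5000305175781), (56.56854248046875, 55.154327392578125), 45.0) ((340.490234375, 310.39892578125), (55.81411361694336, 57.74397659301758), 155.27273559570312) [ 0.209 -0.304  0.085]
top orange [370, 209, 26, 23, 278] [382.6 220.5] ((382.8800354003906, 220.66000366210938), (23.799999237060547, 12.80000114440918), 36.869895935058594) [[369.5, 218.60000610351562], [377.20001220703125, 208.39999389648438], [396.20001220703125, 222.6999969482422], [388.6000061035156, 232.89999389648438]] [ 0.467 -0.423  0.104]
top orange [460, 237, 16, 16, 128] [467.6 244.1] ((467.50006103515625, 243.50003051757812), (8.48528
[... 1295 characters left out ...]
9296875, 295.70001220703125], [341.79998779296875, 298.79998779296875]] [ 0.462 -0.426  0.104]
side orange [227, 330, 16, 21, 75] [235.2 340.6] ((234.78196716308594, 339.8016052246094), (11.394706726074219, 19.64012336730957), 13.240518569946289) [[227.0, 348.1000061035156], [231.5, 328.8999938964844], [242.60000610351562, 331.5], [238.10000610351562, 350.70001220703125]] [ 0.163 -0.366  0.104]
side orange [407, 384, 25, 15, 275] [419.  391.5] ((418.9878234863281, 391.1097717285156), (25.39925193786621, 12.147468566894531), 6.340191841125488) [[405.70001220703125, 395.70001220703125], [407.0, 383.70001220703125], [432.29998779296875, 386.5], [430.8999938964844, 398.5]] [ 0.374 -0.709  0.104]
```

View pics/topz.png

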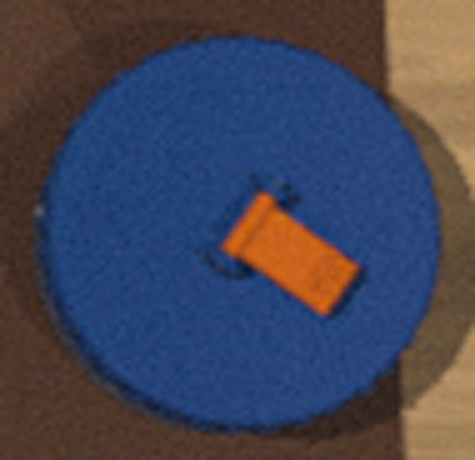

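View pics/sidez.png

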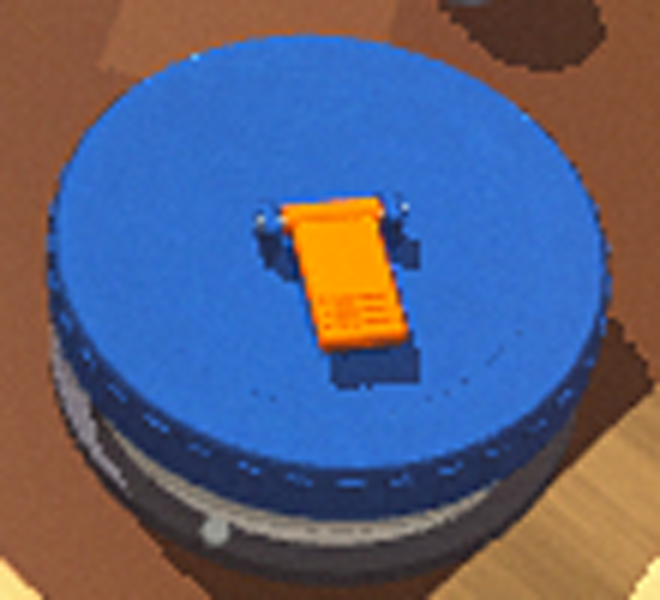

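```bash
cat > fit.py <<'E'
from h import *
from scipy.optimize import minimize
S=4
def hullmask(n,pts,bb):
    p=(proj(n,pts)-np.array(bb[:2])+.5)*S-.5
    m=np.zeros(((bb[3]-bb[1])*S,(bb[2]-bb[0])*S),np.uint8)
    cv2.fillConvexPoly(m,cv2.convexHull(np.round(p*16).astype(np.int32)),1,shift=4);return m>0
def up(m,bb):
    c=m[bb[1]:bb[3],bb[0]:bb[2]].astype(np.float32)
    return cv2.resize(c,None,fx=S,fy=S,interpolation=cv2.INTER_LINEAR)>.5
def box(x0,x1,y0,y1,z0,z1): return np.array([[x,y,z] for x in(x0,x1) for y in(y0,y1) for z in(z0,z1)])
def cyl(rad,z0,z1):
    a=np.linspace(0,2*np.pi,60,endpoint=False);return np.vstack([np.c_[rad*np.cos(a),rad*np.sin(a),0*a+z] for z in(z0,z1)])
def place(pts,x,y,yaw,z=0):
    c,s=np.cos(yaw),np.sin(yaw);return np.c_[x+c*pts[:,0]-s*pts[:,1],y+s*pts[:,0]+c*pts[:,1],pts[:,2]+z]
def iou(a,b): return (a&b).sum()/max(1,(a|b).sum())
E
cat > fitlid.py <<'E'
from fit import *
T={}
for n,bb in(("top",(325,170,420,262)),("side",(285,235,405,345))):
    im=optics.read_camera(n);h=cv2.cvtColor(im,cv2.COLOR_RGB2HSV)
    o=cv2.inRange(h,(5,190,120),(20,255,255))>0; b=cv2.inRange(h,(100,100,25),(130,255,255))>0
    bb_=np.zeros_like(b);bb_[bb[1]:bb[3],bb[0]:bb[2]]=1;b&=bb_>0;o&=bb_>0
    k,l,s,c=cv2.connectedComponentsWithStats(b.astype(np.uint8));b=l==1+s[1:,4].argmax()
    hull=cv2.convexHull(np.argwhere(b)[:,::-1].astype(np.int32));B=np.zeros(b.shape,np.uint8);cv2.fillConvexPoly(B,hull,1)
    T[n]=(bb,up(B,bb),up(o,bb))
tab=box(-.065,.005,-.018,.018,.042,.052); lid=cyl(.1185,.002,.034)
def f(v,det=False):
    e=[]
    for n in T:
        bb,B,O=T[n]
        e+=[iou(hullmask(n,place(lid,v[0],v[1],0,.052),bb),B),iou(hullmask(n,place(tab,v[0],v[1],v[2],.052),bb),O)]
    if det: print(np.round(e,3))
    return -sum(e)
best=min((minimize(f,[.47,-.405,y],method="Nelder-Mead",options=dict(initial_simplex=[[.47,-.405,y],[.48,-.405,y],[.47,-.395,y],[.47,-.405,y+.15]],xatol=1e-4,fatol=1e-5)) for y in(.6,.9,1.2,.3)),key=lambda q:q.fun)
print(best.x,best.fun);f(best.x,True)
E
python3 fitlid.py
python3 - <<'E'
from h import *
shot("top","bd.png",scale=4,crop=(130,105,320,215))
E
```

```text
[ 0.48368376 -0.39907646  0.95082907] -3.657803710806514
[0.978 0.848 0.961 0.871]
```

View pics/bd.png

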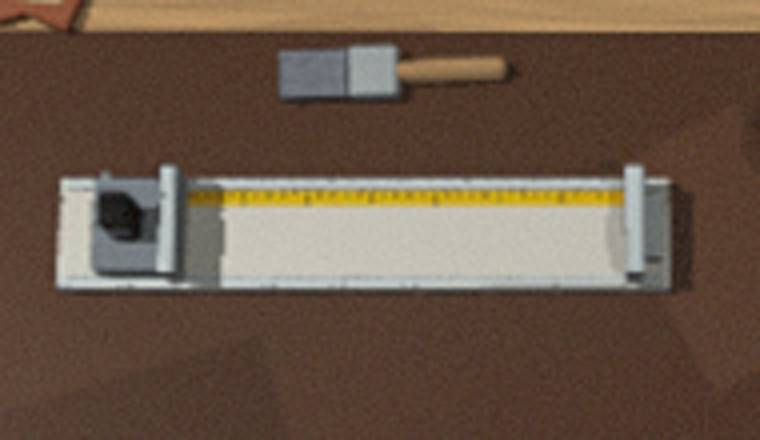

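```bash
cat > fitboard.py <<'E'
from fit import *
bb=(135,130,312,195);bs=(210,130,345,240)
T={}
for n,b in(("top",bb),("side",bs)):
    im=optics.read_camera(n);h=cv2.cvtColor(im,cv2.COLOR_RGB2HSV)
    m=((h[:,:,1]<75)&(h[:,:,2]>90))|((h[:,:,0]>20)&(h[:,:,0]<32)&(h[:,:,1]>150)&(h[:,:,2]>100))
    m=m.astype(np.uint8);z=np.zeros_like(m);z[b[1]:b[3],b[0]:b[2]]=1;m*=z
    k,l,s,c=cv2.connectedComponentsWithStats(cv2.morphologyEx(m,cv2.MORPH_CLOSE,np.ones((5,5))));m=(l==1+s[1:,4].argmax())
    T[n]=(b,up(m,b)); cv2.imwrite(f"pics/m_{n}.png",m[b[1]:b[3],b[0]:b[2]].astype(np.uint8)*255)
def model(n,v,b):
    j=v[3]
    M=hullmask(n,place(box(-.035,.445,-.045,.045,0,.018),*v[:3]),b)
    for q in (box(-.012,0,-.042,.042,.018,.064),box(j,j+.012,-.042,.042,.019,.063),box(j+.012,j+.068,-.037,.037,.018,.046),box(j+.028,j+.052,-.014,.014,.046,.092)):
        M=M|hullmask(n,place(q,*v[:3]),b)
    return M
def f(v,det=False):
    e=[iou(model(n,v,b),B) for n,(b,B) in T.items()]
    if det: print(np.round(e,3))
    return -sum(e)
K=[unproj("top",(130+u/4,105+w/4),.018) for u,w in((60,178),(56,290),(670,290),(672,180))]
print(np.round(K,4).tolist())
L=(K[0]+K[1])/2;Rr=(K[2]+K[3])/2;d=L-Rr;yaw=np.arctan2(d[1],d[0]);o=Rr+d/np.linalg.norm(d)*.035
v0=np.array([o[0],o[1],yaw,.335]);print(v0,np.linalg.norm(d))
q=minimize(f,v0,method="Nelder-Mead",options=dict(initial_simplex=np.vstack([v0,v0+np.diag([.006,.006,.03,.01])]),xatol=1e-4,fatol=1e-5))
print(q.x,q.fun);f(q.x,True)
v=q.x
def W(x,y,z): return place(np.array([[x,y,z]]),*v[:3])[0]
pts=[W(x,y,.018) for x,y in((-.035,-.045),(-.035,.045),(.445,.045),(.445,-.045))]+[W(0,y,.064) for y in(-.042,.042)]+[W(v[3],y,.063) for y in(-.042,.042)]+[W(v[3]+.04,0,.092)]
shot("top","b1.png",proj("top",pts),4,(130,105,320,215));shot("side","b2.png",proj("side",pts),4,(200,120,350,240))
E
python3 fitboard.py
```

```text
[[0.6819, 0.3078, 0.018], [0.5917, 0.304, 0.018], [0.6064, -0.1758, 0.018], [0.6955, -0.1753, 0.018]]
[ 0.64994694 -0.14058149  1.60025756  0.335     ] 0.48167403764996203
[ 0.65341439 -0.13633934  1.6017129   0.34039545] -1.827949853969009
[0.919 0.909]
```

View pics/b1.png

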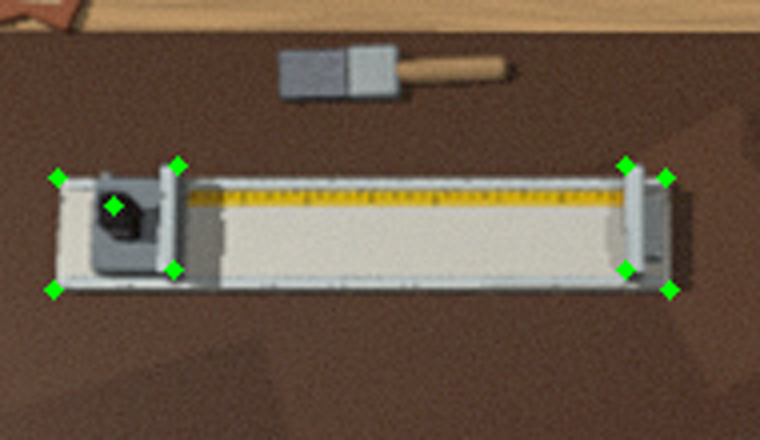

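View pics/b2.png

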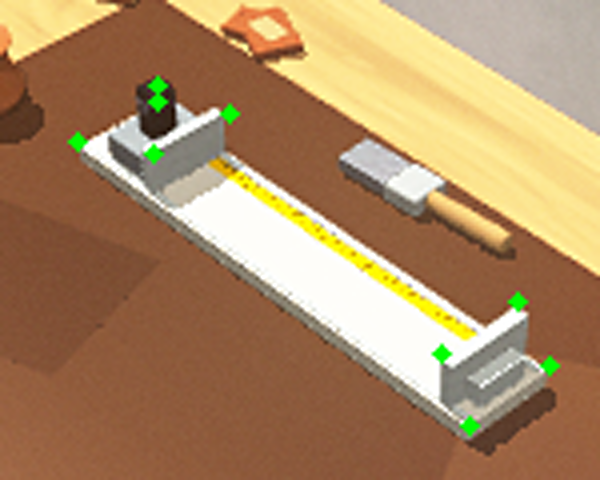

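```bash
cat > flip.py <<'E'
from h import *
LX,LY,LYAW=0.4837,-0.3991,0.951
H=np.array([LX,LY,.099]);ex=np.array([np.cos(LYAW),np.sin(LYAW),0]);ez=np.array([0,0,1.]);ey=np.cross(ez,ex)
def pose(th,a,s,rad=.050,ahead=.008,back=0):
    # tab center at radius rad; fingertips 'ahead' beyond it
    u=-np.cos(th)*ex+np.sin(th)*ez
    z=np.sin(a-th)*ex-np.cos(a-th)*ez; y=s*ey; x=np.cross(y,z)
    p=H+rad*u+(ahead-.017-back)*z
    q=R.from_matrix(np.c_[x,y,z]).as_quat();return p,np.r_[q[3],q[:3]]
E
python3 - <<'E'
from flip import *
for s in(1,-1):
  for a in(0,15,30,45):
    out=[]
    for th in(0,20,40,60,75,85,90):
        j=solve_ik(*pose(np.radians(th),np.radians(a),s)); out.append("-" if j is None else str(np.round(j,1).tolist()))
    print(s,a,"ok" if "-" not in out else out, out[0],out[-1])
E
```

```text
1 0 ['-', '-', '-', '-', '-', '-', '-'] - -
1 15 ['-', '-', '-', '-', '-', '-', '-'] - -
1 30 ['-', '-', '-', '-', '-', '-', '-'] - -
1 45 ['[-1.1, 0.8, 1.3, 0.7, 1.5, 2.5]', '-', '-', '-', '-', '-', '-'] [-1.1, 0.8, 1.3, 0.7, 1.5, 2.5] -
-1 0 ['[-0.8, 0.6, 1.4, -0.0, 1.1, -0.2]', '[-0.7, 0.6, 1.4, -0.4, 1.1, 0.1]', '[-0.6, 0.6, 1.4, -0.7, 1.2, 0.4]', '-', '-', '-', '-'] [-0.8, 0.6, 1.4, -0.0, 1.1, -0.2] -
-1 15 ['[-0.9, 0.7, 1.4, 0.3, 1.2, -0.4]', '[-0.8, 0.6, 1.4, -0.1, 1.1, -0.1]', '[-0.6, 0.6, 1.4, -0.5, 1.2, 0.2]', '[-0.5, 0.7, 1.4, -0.8, 1.3, 0.4]', '[-0.4, 0.7, 1.4, -1.0, 1.4, 0.6]', '-', '-'] [-0.9, 0.7, 1.4, 0.3, 1.2, -0.4] -
-1 30 ok [-1.0, 0.7, 1.3, 0.5, 1.3, -0.6] [-0.4, 0.7, 1.4, -1.0, 1.5, 0.6]
-1 45 ok [-1.1, 0.8, 1.3, 0.7, 1.5, -0.7] [-0.5, 0.7, 1.4, -0.8, 1.3, 0.4]
```

Run:
```python
from flip import *
a=np.radians(40)
claw.open_gripper()
p,q=pose(0,a,-1,ahead=.007,back=.12)
r.goto(p,q); 
p,q=pose(0,a,-1,ahead=.007,back=.025); print(r.servo_line(p,q,max_speed=.12,max_force=6))
p,q=pose(0,a,-1,ahead=.007); print(r.servo_line(p,q,max_speed=.04,max_force=6))
s=status.get_state();print(s["time_s"],s["eef_pos"],p,s["wrist_force"])
shot("side","f1.png",None,4,(270,180,430,330));shot("top","f1t.png",None,5,(310,160,430,265))
```

```text
False
False
7.3667 [ 0.45094389 -0.44512892  0.10680997] [ 0.45092277 -0.44503211  0.10666044] [ 0.7157224  -0.22146839  0.02852325]
```

View pics/f1.png

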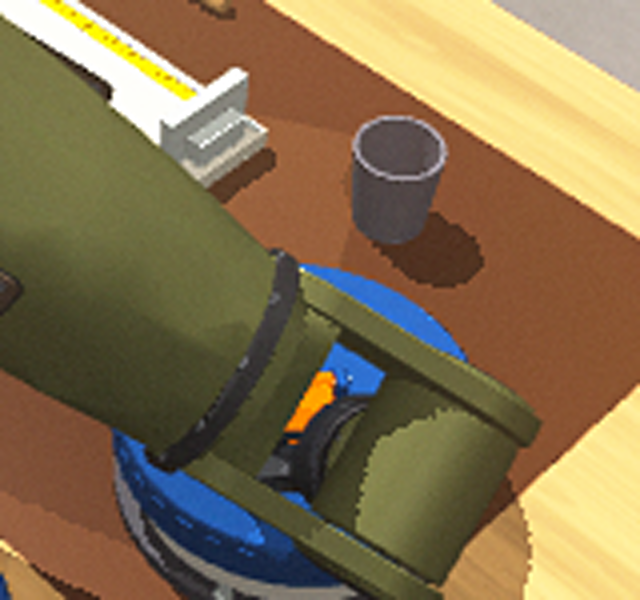

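View pics/f1t.png

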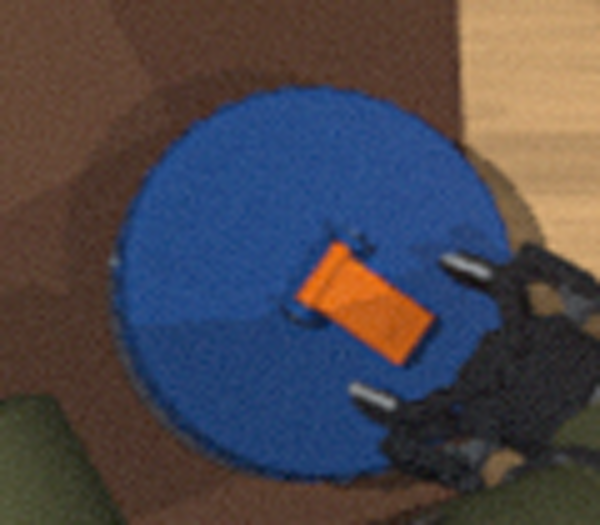

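Run:
```python
from flip import *
a=np.radians(40)
claw.gripper_close(30)
s=status.get_state();print(s["finger_gap"],s["wrist_force"],s["torque"])
if .03<s["finger_gap"]<.042:
  for th in range(6,91,6):
    p,q=pose(np.radians(th),a,-1,ahead=.007)
    t=r.servo_line(p,q,max_speed=.06,max_force=25)
    s=status.get_state();print(th,t,s["wrist_force"].round(1),s["torque"].round(2),round(s["finger_gap"],4))
    if t:break
shot("top","f2t.png",None,5,(310,160,430,265));shot("side","f2.png",None,4,(270,180,430,330))
```

```text
0.035368983426361654 [-0.76010168 -0.18598924  1.65028014] [-0.08673569  0.17110793  0.21001701]
6 False [-0.4  0.2 -2.5] [-0.53  0.34  0.05] 0.0351
12 False [-0.3 -0.4 -2.3] [-0.39  0.31  0.02] 0.0353
18 False [-0.1  0.1 -2.1] [-0.35  0.29 -0.06] 0.0352
24 False [-0.  -1.1 -3.6] [-0.45  0.18 -0.04] 0.0348
30 False [-0.9 -0.5 -2. ] [-0.25  0.25  0.05] 0.0348
36 False [-0.7 -0.2 -2.2] [-0.28  0.21 -0.  ] 0.0351
42 False [-1.4 -1.  -2.2] [-0.33  0.21  0.03] 0.035
48 False [-1.1  0.1 -2.1] [-0.32  0.29  0.07] 0.0353
54 False [-2.6 -1.7 -3.3] [-0.21  0.33  0.02] 0.0348
60 False [-2.5 -2.4 -2.1] [-0.29  0.43 -0.08] 0.0349
66 False [-2.9 -3.1 -1.3] [-0.41  0.42 -0.16] 0.0352
72 False [-3.3 -4.4 -0.2] [-0.57  0.51 -0.19] 0.0349
78 False [-4.  -3.5  4.3] [-0.78  0.69 -0.18] 0.0348
84 False [-4.9 -3.5  6.9] [-1.    0.92 -0.24] 0.0349
90 False [-1.7 -2.9  7.6] [-0.72  0.75 -0.16] 0.0353
```

View pics/f2t.png

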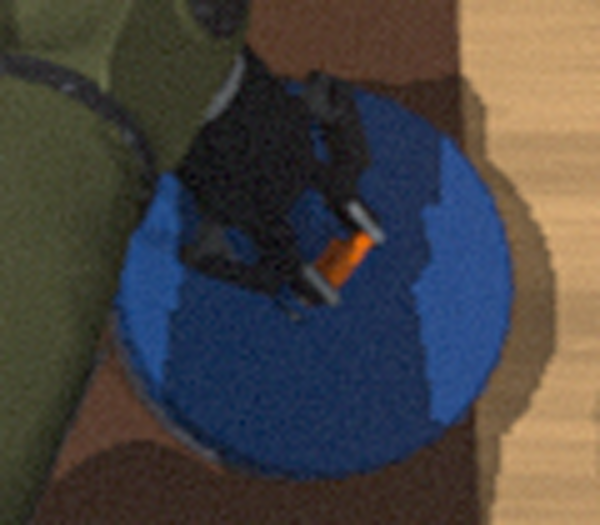

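View pics/f2.png

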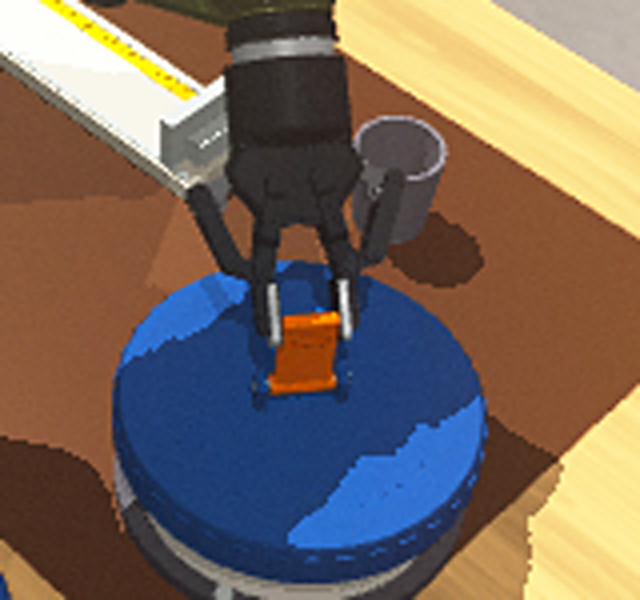

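Run:
```python
from flip import *
claw.open_gripper()
th=np.radians(90);a=np.radians(40)
p,q=pose(th,a,-1,ahead=.007,back=.09); r.servo_line(p,q,max_speed=.15)
s=status.get_state();print(s["time_s"],s["q"].round(2))
for y in (LYAW,LYAW+np.pi):
    for d in(0,1.5):
        j=solve_ik(H+[0,0,.045],down(y+d));print(y,d,None if j is None else j.round(2))
shot("top","f3t.png",None,5,(310,160,430,265));shot("side","f3.png",None,4,(270,180,430,330))
```

```text
13.25 [-0.36  0.65  1.3  -0.83  1.52  0.45]
0.951 0 [-0.75  0.57  1.39 -0.    1.18 -1.7 ]
0.951 1.5 None
4.092592653589793 0 [-0.75  0.57  1.39 -0.    1.18  1.44]
4.092592653589793 1.5 [-0.75  0.57  1.39 -0.    1.18 -0.06]
```

View pics/f3.png

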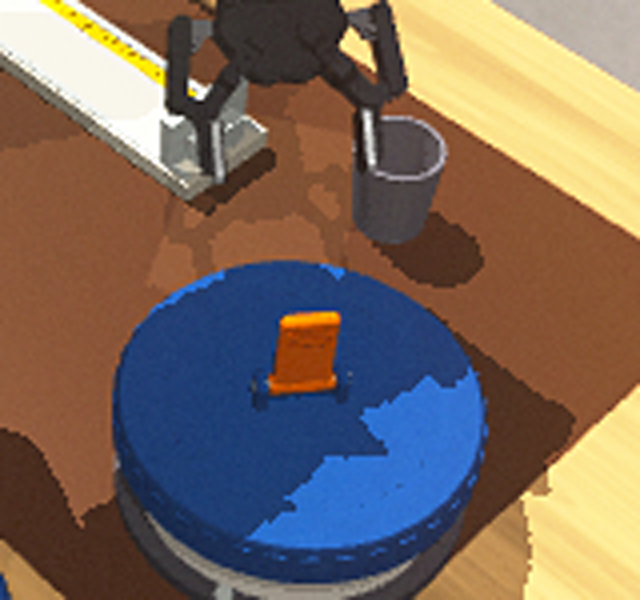

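View pics/f3t.png

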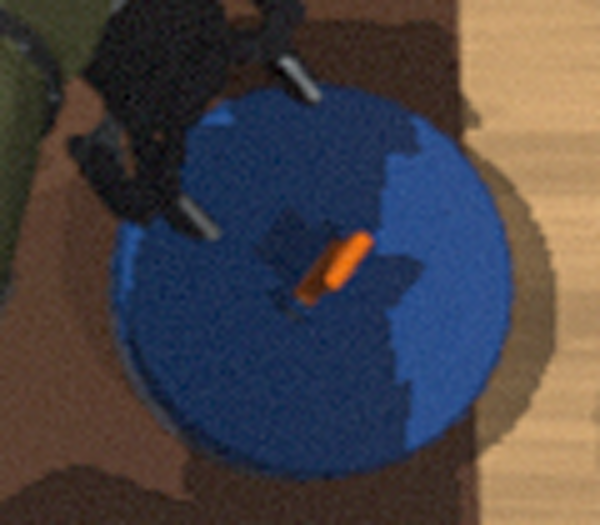

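Run:
```python
from flip import *
Y=LYAW+np.pi
r.goto(H+[0,0,.15],down(Y))
print(r.servo_line(H+[0,0,.045],max_speed=.1,max_force=8))
claw.gripper_close(70)
s=status.get_state();print(s["time_s"],s["finger_gap"],s["wrist_force"].round(1),s["torque"].round(2))
q0=s["q"].copy()
for k in range(1,6):
    q=q0.copy();q[5]-=.3*k; r.set_joints(q)
    s=status.get_state();print(s["q"][5].round(3),s["eef_pos"].round(4),s["wrist_force"].round(1),s["torque"].round(2),round(s["finger_gap"],4))
shot("top","u1.png",None,5,(310,160,430,265));shot("side","u1s.png",None,4,(270,180,430,330))
```

```text
False
16.1667 0.009076019426539378 [0.2 0.6 2.6] [ 0.02 -0.   -0.01]
1.146 [ 0.4837 -0.3991  0.1441] [-0.1 -0.3 -0.2] [0.01 0.04 0.14] 0.0091
0.849 [ 0.4837 -0.3992  0.1441] [-0.7  0.3  0.7] [0.04 0.05 0.15] 0.0088
0.55 [ 0.4837 -0.3991  0.1441] [-0.9 -0.2  0.4] [0.03 0.05 0.16] 0.009
0.25 [ 0.4838 -0.3991  0.1441] [-0.5  0.3 -0.1] [0.01 0.06 0.21] 0.0094
-0.05 [ 0.4838 -0.3991  0.1441] [-0.3 -0.6 -0.1] [-0.01  0.02  0.09] 0.0093
```

View pics/u1s.png

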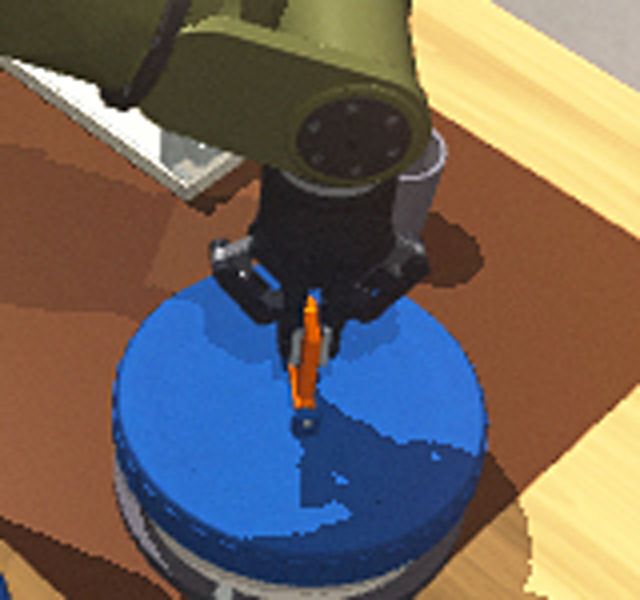

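Run:
```python
from flip import *
t=r.servo_line(H+[0,0,.045+.03],max_speed=.05,max_force=12)
s=status.get_state();print(t,s["eef_pos"].round(4),s["wrist_force"].round(1),round(s["finger_gap"],4))
if not t:
    r.servo_line(H+[0,0,.045+.14],max_speed=.1)
    s=status.get_state();print(s["time_s"],s["eef_pos"].round(4),s["wrist_force"].round(1),round(s["finger_gap"],4))
shot("top","l1.png");shot("side","l1s.png")
for y in np.arange(0,6.3,.4):
    j=solve_ik([.36,.05,.10],down(y)); print(round(y,1),None if j is None else j.round(2)[[0,5]])
```

```text
False [ 0.4836 -0.399   0.1738] [-0.4 -0.1 -3.2] 0.0092
20.225 [ 0.4836 -0.399   0.2832] [ 0.1  0.2 -2.7] 0.0089
0.0 [0.04 0.04]
0.4 [ 0.04 -0.36]
0.8 [ 0.04 -0.76]
1.2 [ 0.04 -1.16]
1.6 [ 0.04 -1.56]
2.0 [ 0.04 -1.96]
2.4 [ 0.04 -2.36]
2.8 None
3.2 None
3.6 None
4.0 [0.04 2.32]
4.4 [0.04 1.92]
4.8 [0.04 1.52]
5.2 [0.04 1.12]
5.6 [0.04 0.72]
6.0 [0.04 0.32]
```

View pics/l1.png

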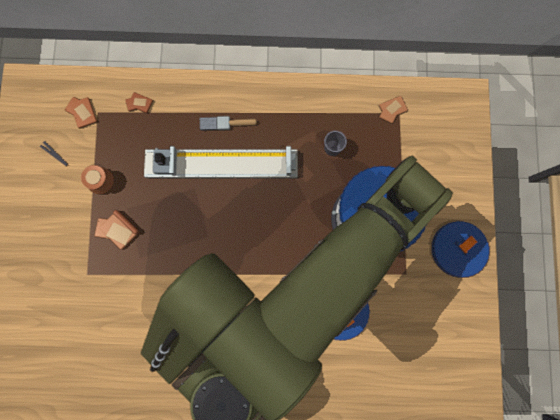

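View pics/l1s.png

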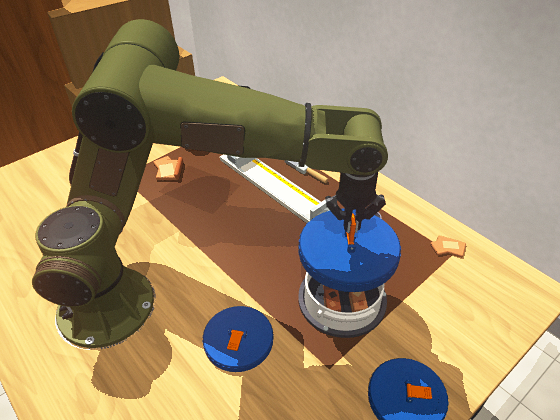

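Run:
```python
from flip import *
P=np.array([.37,.06,.23]);q=down(0.04+.05)
r.goto(P,q)
s=status.get_state();print(s["time_s"],s["eef_pos"].round(4),round(s["finger_gap"],4))
r.servo_line([.37,.06,.105],max_speed=.12)
t=r.servo_line([.37,.06,.085],max_speed=.03,max_force=4)
s=status.get_state();print(t,s["eef_pos"].round(4),s["wrist_force"].round(1))
claw.open_gripper()
r.servo_line([.37,.06,.24],max_speed=.2)
r.goto([.40,-.12,.3],down(.0))
s=status.get_state();print(s["time_s"])
shot("top","p1.png");shot("side","p1s.png")
shot("top","p2.png",None,6,(325,165,425,265));shot("side","p2s.png",None,5,(280,230,410,345))
```

```text
22.0583 [0.3705 0.0596 0.2302] 0.009
True [0.3702 0.06   0.092 ] [-4.3  0.  13.9]
26.15
```

View pics/p1.png

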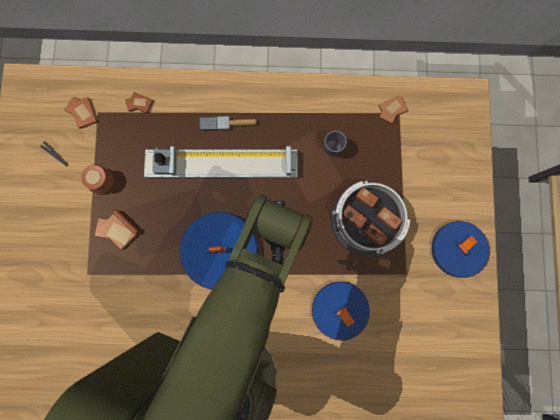

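View pics/p2.png

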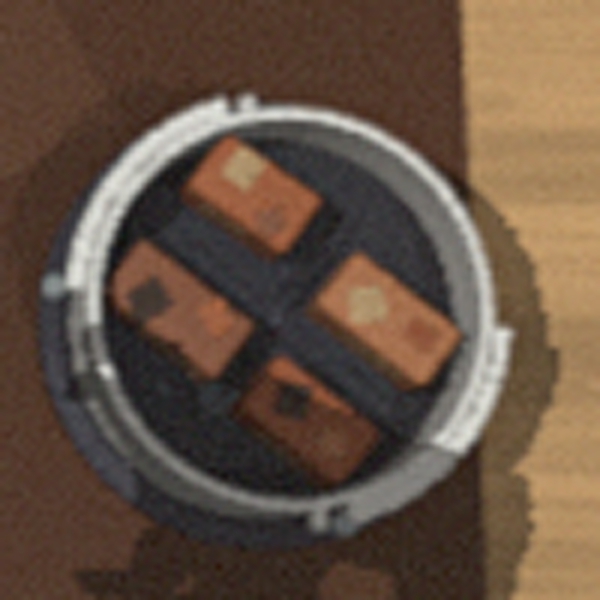

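View pics/p2s.png

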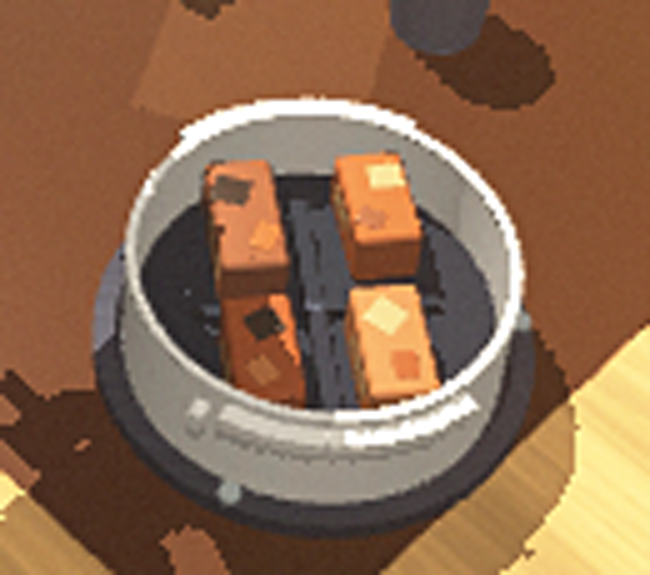

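```bash
cat > bars.py <<'E'
from fit import *
def barmasks(n,bb,cx,cy,rad):
    im=optics.read_camera(n);h=cv2.cvtColor(im,cv2.COLOR_RGB2HSV)
    m=((h[:,:,0]<20)&(h[:,:,1]>105)&(h[:,:,2]>55)).astype(np.uint8)
    tm=np.zeros(m.shape,np.uint8);cv2.fillConvexPoly(tm,cv2.convexHull(proj(n,place(cyl(rad,.066,.066),cx,cy,0)).round().astype(np.int32)),1)
    m&=tm
    b=bb;big=cv2.resize(m[b[1]:b[3],b[0]:b[2]].astype(np.float32),None,fx=S,fy=S,interpolation=cv2.INTER_LINEAR)>.5
    k,l,s,c=cv2.connectedComponentsWithStats(big.astype(np.uint8))
    out=[]
    for i in range(1,k):
        if s[i,4]>60*S*S:
            H=np.zeros(big.shape,np.uint8);cv2.fillConvexPoly(H,cv2.convexHull(np.argwhere(l==i)[:,::-1].astype(np.int32)),1);out.append((H>0,c[i]/S+np.array(b[:2]),s[i,4]/S/S))
    return big,out
E
python3 - <<'E'
from bars import *
for n,bb in(("top",(325,165,425,265)),("side",(280,230,410,345))):
    big,o=barmasks(n,bb,.4837,-.3991,.09)
    cv2.imwrite(f"pics/bm_{n}.png",cv2.resize(big.astype(np.uint8)*255,None,fx=1,fy=1))
    v=np.zeros(big.shape,np.uint8)
    for i,(H,c,s) in enumerate(o): v[H]=80+40*i;print(n,c.round(1),s,unproj(n,c,.062).round(3))
    cv2.imwrite(f"pics/bh_{n}.png",v)
a=cv2.imread("pics/bh_top.png");b=cv2.imread("pics/bh_side.png");h=max(a.shape[0],b.shape[0])
f=lambda i:cv2.copyMakeBorder(i,0,h-i.shape[0],0,0,0)
c=np.hstack([f(a),f(b)]);cv2.imwrite("pics/bh.png",cv2.resize(c,(800,int(c.shape[0]*800/c.shape[1])))) if c.shape[1]>800 else cv2.imwrite("pics/bh.png",c)
E
```

```text
top [366.9 198.1] 250.875 [ 0.54  -0.385  0.062]
top [355.4 216.8] 257.625 [ 0.482 -0.351  0.062]
top [389.6 218.7] 285.0 [ 0.479 -0.454  0.062]
top [376.7 235.2] 240.0 [ 0.428 -0.414  0.062]
side [355.1 273.7] 355.875 [ 0.531 -0.395  0.062]
side [330.6 287. ] 665.0 [ 0.452 -0.383  0.062]
side [357.9 299.6] 343.0 [ 0.475 -0.455  0.062]
```

View pics/bh.png

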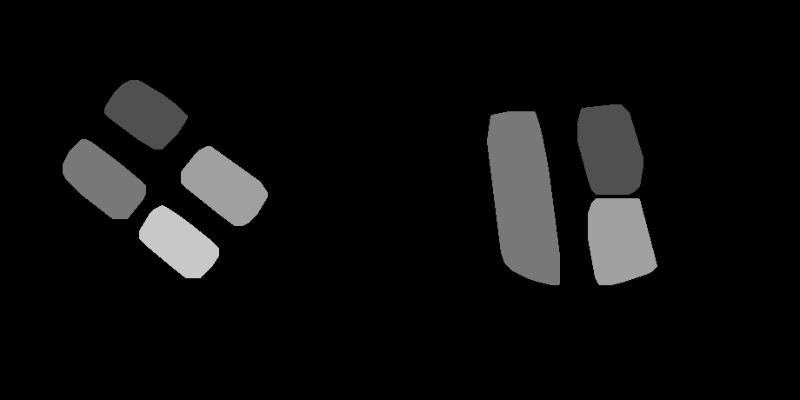

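```bash
cat >> bars.py <<'E'
def fitbar(n,bb,H,x,y,yaw,z0,fl=None):
    def f(v):
        L=fl or v[3]
        return -iou(hullmask(n,place(box(-L/2,L/2,-.018,.018,z0,z0+.036),v[0],v[1],v[2]),bb),H)
    v0=np.array([x,y,yaw,.066])
    best=None
    for dy in(-.15,.15,.0):
        v1=v0+[0,0,dy,0]
        q=minimize(f,v1,method="Nelder-Mead",options=dict(initial_simplex=np.vstack([v1,v1+np.diag([.005,.005,.15,.006])]),xatol=1e-4,fatol=1e-4))
        if best is None or q.fun<best.fun: best=q
    return best
E
python3 - <<'E'
from bars import *
n,bb="top",(325,165,425,265)
big,o=barmasks(n,bb,.4837,-.3991,.09)
V=[]
for H,c,s in o:
    p=unproj(n,c,.06);q=fitbar(n,bb,H,p[0],p[1],1.0,.030);print(q.x.round(4),round(q.fun,3));V.append(q.x)
V=np.array(V);print("mean",V.mean(0).round(4))
yaw=V[:,2].mean();C=V[:,:2].mean(0)
c,s=np.cos(yaw),np.sin(yaw)
for v in V:
    for CC in(C,np.array([.4837,-.3991])):
        d=v[:2]-CC;print((np.array([c*d[0]+s*d[1],-s*d[0]+c*d[1]])*1000).round(1),end=" ")
    print()
# rim ellipse of tub
im=optics.read_camera("top")
E
```

```text
[ 0.5449 -0.3857  0.948   0.0614] -0.94
[ 0.4851 -0.3485  0.9528  0.0714] -0.919
[ 0.4826 -0.4543  0.958   0.067 ] -0.953
[ 0.4316 -0.4149  0.9807  0.0608] -0.894
mean [ 0.486  -0.4008  0.9599  0.0651]
[ 46.2 -39.5] [ 46.1 -42.4] 
[42.3 30.8] [42.2 27.9] 
[-45.8 -27.9] [-45.9 -30.8] 
[-42.7  36.6] [-42.8  33.6]
```

```bash
cat > tubs.py <<'E'
from h import *
C=np.array([.485,-.4003]);TY=.957
B0=np.array([.6525,-.138]);BY=1.601
def tub(x,y,z): c,s=np.cos(TY),np.sin(TY);return np.array([C[0]+c*x-s*y,C[1]+s*x+c*y,z])
def brd(x,y,z): c,s=np.cos(BY),np.sin(BY);return np.array([B0[0]+c*x-s*y,B0[1]+s*x+c*y,z])
QT=down(TY-np.pi/2);QB=down(BY-np.pi/2)
def st(m=""):
    s=status.get_state();print(m,round(s["time_s"],1),s["eef_pos"].round(4),s["wrist_force"].round(1),s["torque"].round(2),"gap",round(s["finger_gap"],4));return s
E
python3 - <<'E'
from tubs import *
print(solve_ik(tub(20,.03,.2) if 0 else tub(.02,.03,.2),QT),solve_ik(brd(.24,0,.1),QB),solve_ik(brd(.02,0,.1),QB))
r.goto(tub(.02,.030,.20),QT)
r.servo_line(tub(.02,.030,.11),max_speed=.12)
t=r.servo_line(tub(.02,.030,.066),max_speed=.03,max_force=3)
st(t)
shot("top","g1.png",None,6,(325,165,425,265));shot("side","g1s.png",None,5,(280,230,410,345))
E
```

```text
[-7.21741680e-01  4.46348221e-01  1.43584262e+00 -4.44089210e-16
  1.25940182e+00 -1.07945353e-01] [ 1.00557756e-01  6.70702448e-01  1.33519653e+00 -4.44089210e-16
  1.13569367e+00  7.03540832e-02] [-2.34359225e-01  6.89893357e-01  1.30287690e+00 -4.44089210e-16
  1.14882240e+00 -2.64562899e-01]
False 30.1 [ 0.472  -0.3667  0.0662] [ 0.5  0.4 -0.2] [0.02 0.06 0.02] gap 0.085
```

View pics/g1s.png

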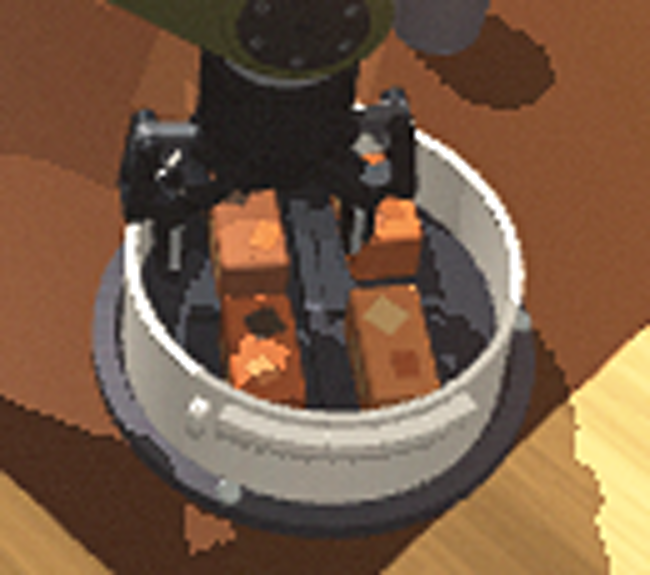

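View pics/g1.png

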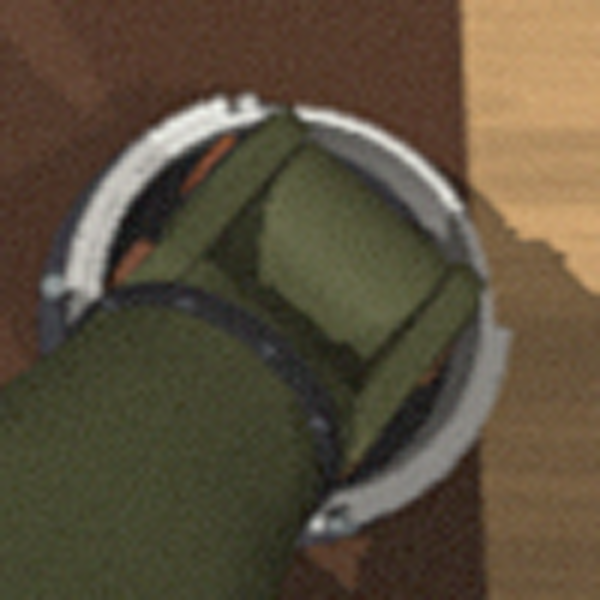

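Run:
```python
from tubs import *
claw.gripper_close(30); s=st("closed")
shot("side","g2s.png",None,5,(280,230,410,345))
```

```text
closed 30.7 [ 0.4725 -0.3677  0.0685] [-5.6  1.2 21. ] [0.32 1.09 0.15] gap 0.0354
```

View pics/g2s.png

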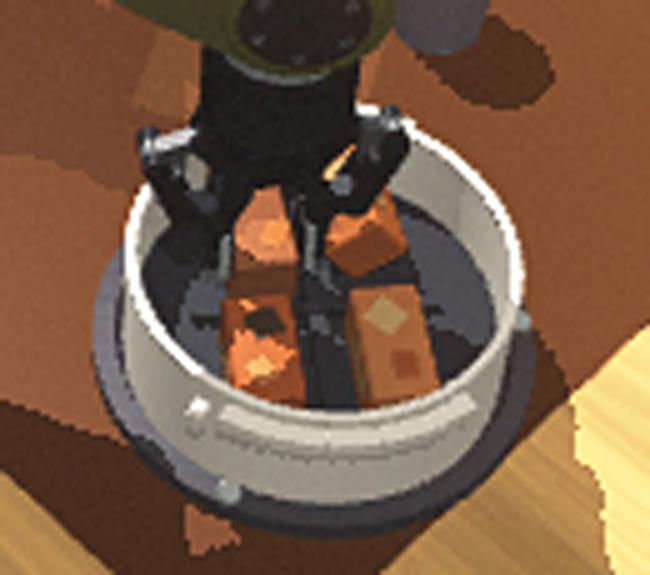

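Run:
```python
from tubs import *
r.servo_line(tub(.02,.030,.085),max_speed=.04); st("up")
claw.gripper_close(70)
r.servo_line(tub(.02,.030,.20),max_speed=.12); st("hi")
shot("side","g3s.png",None,3,(230,130,420,330))
r.goto(brd(.10,0,.25),QB)
shot("top","g3.png",None,6,(325,165,425,265))
shot("side","g3b.png",None,2,(150,60,430,330))
st()
```

```text
up 31.4 [ 0.4719 -0.3666  0.0848] [-0.3 -0.2 -2.2] [-0.03  0.05  0.02] gap 0.0354
hi 32.7 [ 0.4717 -0.3665  0.1991] [-0.3 -0.1 -2. ] [-0.08 -0.01 -0.  ] gap 0.034
 34.3 [ 0.6493 -0.0394  0.2499] [-0.7  0.  -2. ] [-0.06 -0.04 -0.  ] gap 0.0339
```

View pics/g3.png

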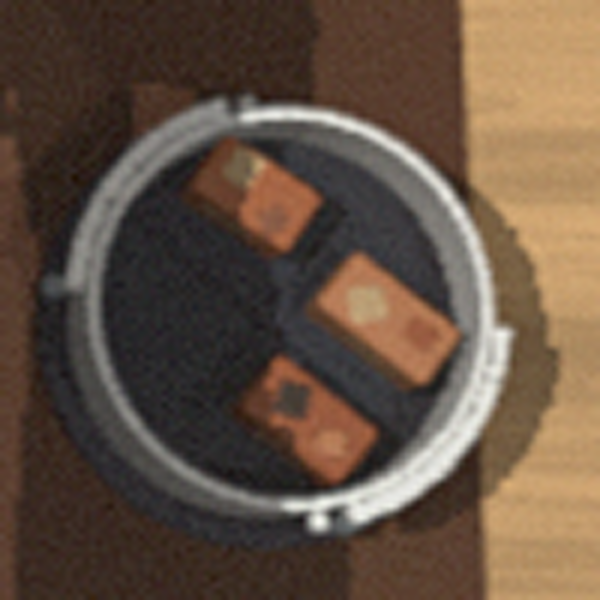

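View pics/g3b.png

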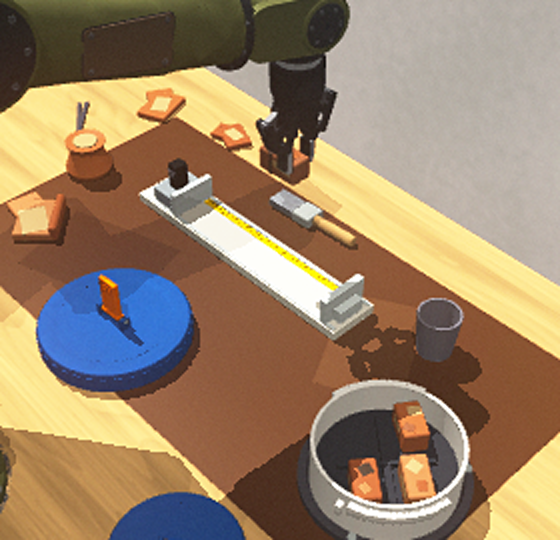

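View pics/g3s.png

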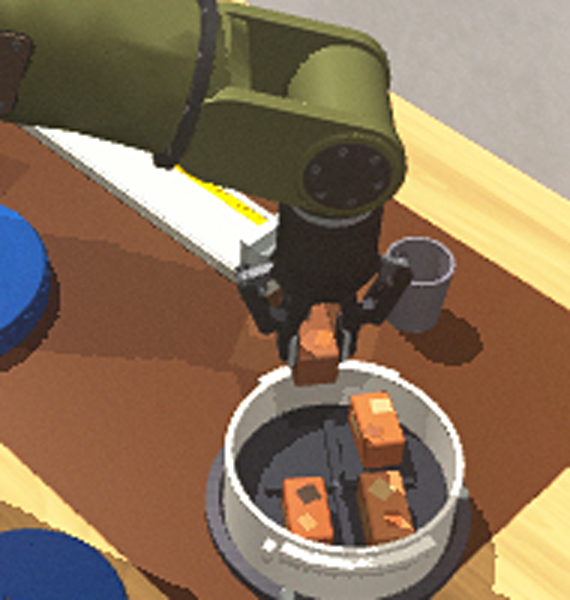

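```bash
cat >> tubs.py <<'E'
def put(xt,z0=.075,zend=.048):
    r.goto(brd(xt,0,.16),QB)
    r.servo_line(brd(xt,0,z0),max_speed=.12)
    t=r.servo_line(brd(xt,0,zend),max_speed=.025,max_force=2.5);st(f"put {t}")
    claw.open_gripper()
    r.servo_line(brd(xt,0,.16),max_speed=.15)
E
python3 - <<'E'
from tubs import *
put(.240)
r.goto(tub(-.02,-.03,.22),QT); st()
shot("top","h1.png",None,4,(130,105,320,215));shot("side","h1s.png",None,4,(200,110,350,240))
E
```

```text
put True 36.6 [0.6452 0.1019 0.0569] [-2.1 -0.2  6.4] [-0.05  0.3   0.04] gap 0.0339
 40.0 [ 0.4987 -0.4331  0.2199] [-0.5 -0.   0. ] [ 0.   -0.   -0.01] gap 0.0855
```

View pics/h1.png

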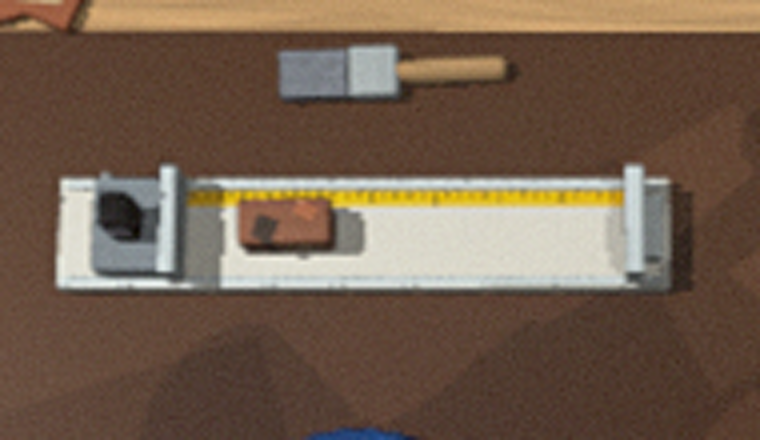

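View pics/h1s.png

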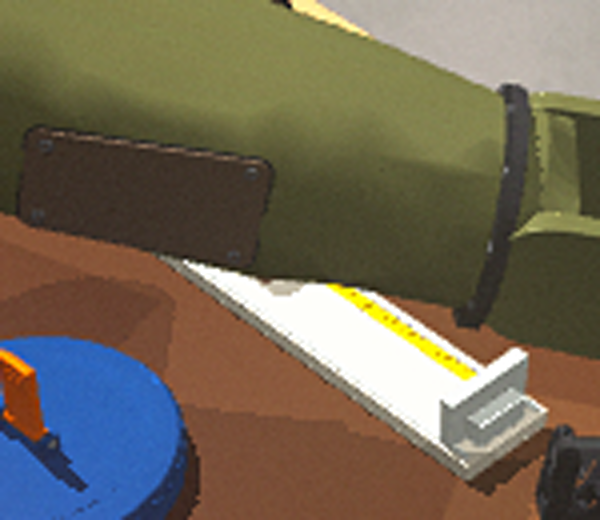

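```bash
cat > chk.py <<'E'
from bars import *
from tubs import *
def row():
    n="top";bb=(150,140,305,195)
    im=optics.read_camera(n);h=cv2.cvtColor(im,cv2.COLOR_RGB2HSV)
    m=((h[:,:,0]<16)&(h[:,:,1]>85)&(h[:,:,2]>45)).astype(np.uint8)
    bm=np.zeros(m.shape,np.uint8);cv2.fillConvexPoly(bm,cv2.convexHull(proj(n,[brd(x,y,.018) for x,y in((-.01,-.044),(-.01,.044),(.34,.044),(.34,-.044))]).round().astype(np.int32)),1)
    m&=bm
    big=cv2.resize(m[bb[1]:bb[3],bb[0]:bb[2]].astype(np.float32),None,fx=S,fy=S,interpolation=cv2.INTER_LINEAR)>.5
    k,l,s,c=cv2.connectedComponentsWithStats(big.astype(np.uint8));res=[]
    for i in range(1,k):
        if s[i,4]<80*S*S: continue
        H=np.zeros(big.shape,np.uint8);cv2.fillConvexPoly(H,cv2.convexHull(np.argwhere(l==i)[:,::-1].astype(np.int32)),1)
        p=unproj(n,c[i]/S+np.array(bb[:2]),.05)
        q=fitbar(n,bb,H>0,p[0],p[1],BY,.018)
        d=q.x[:2]-B0;cb,sb=np.cos(BY),np.sin(BY)
        print("bar board x,y mm",round((cb*d[0]+sb*d[1])*1e3,1),round((-sb*d[0]+cb*d[1])*1e3,1),"dyaw",round(q.x[2]-BY,3),"L",round(q.x[3]*1e3,1),"iou",round(-q.fun,3));res.append(q.x)
    return res
if __name__=="__main__": row()
E
python3 chk.py
```

```text
bar board x,y mm 263.7 -2.5 dyaw 0.041 L 64.5 iou 0.868
```

```bash
cat > tubfit.py <<'E'
from bars import *
from tubs import *
def tubfit():
    n,bb="top",(325,165,425,265)
    big,o=barmasks(n,bb,C[0],C[1],.09);out=[]
    for H,c,s in o:
        p=unproj(n,c,.06);q=fitbar(n,bb,H,p[0],p[1],TY,.030)
        d=q.x[:2]-C;c_,s_=np.cos(TY),np.sin(TY)
        print("tub mm",np.round([1e3*(c_*d[0]+s_*d[1]),1e3*(-s_*d[0]+c_*d[1])],1),"dyaw",round(q.x[2]-TY,3),"L",round(q.x[3]*1e3,1),round(-q.fun,3))
E
python3 - <<'E'
from tubfit import *
r.goto([.5,-.08,.3],QT)
tubfit()
shot("top","i1.png",None,6,(325,165,425,265))
E
```

```text
tub mm [ 45.9 -42.1] dyaw 0.092 L 60.7 0.905
tub mm [-45.4 -29.6] dyaw -0.022 L 66.8 0.933
tub mm [-42.   36.8] dyaw -0.05 L 63.2 0.91
```

View pics/i1.png

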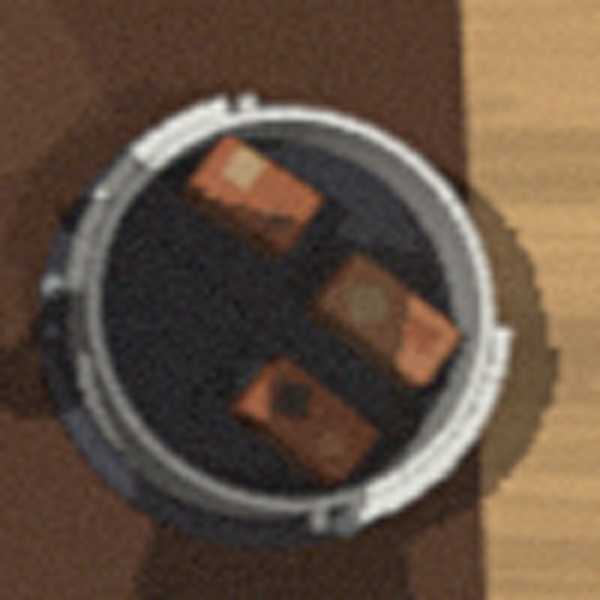

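Run:
```python
from tubs import *
p=(.022,-.031)
r.goto(tub(*p,.18),QT)
r.servo_line(tub(*p,.095),max_speed=.12)
t=r.servo_line(tub(*p,.064),max_speed=.03,max_force=3); st(t)
if not t:
    claw.gripper_close(25); s=st("closed")
    shot("side","j1s.png",None,5,(280,230,410,345))
```

```text
False 45.0 [ 0.5231 -0.4003  0.0643] [-0.4  0.3  0.4] [ 0.04 -0.03 -0.03] gap 0.0853
closed 45.5 [ 0.5232 -0.4004  0.0644] [ 0.7 -0.7  4.6] [-0.11 -0.09  0.03] gap 0.0361
```

View pics/j1s.png

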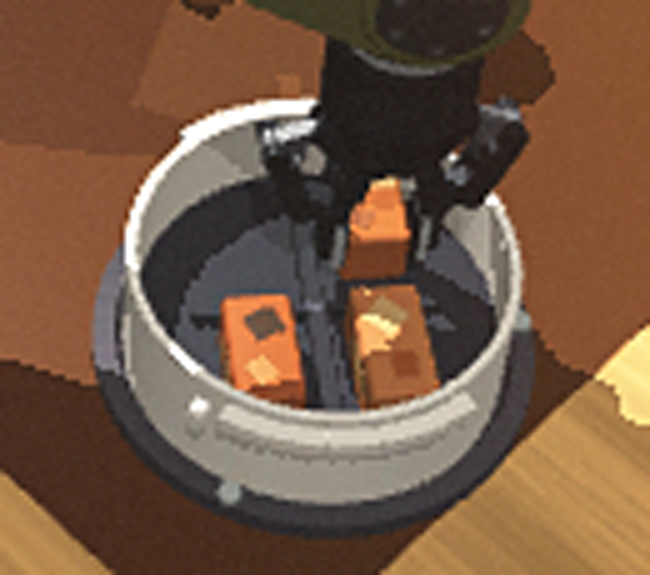

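```bash
python3 - <<'E'
from tubs import *
p=(.022,-.031)
r.servo_line(tub(*p,.08),max_speed=.05)
claw.gripper_close(70);st()
r.servo_line(tub(*p,.18),max_speed=.15);st("hi")
put(.164,zend=.045)
r.goto([.45,-.15,.3],QT); st()
E
python3 chk.py; python3 -c "
from tubfit import *
tubfit()
shot('top','k1.png',None,4,(130,105,320,215))"
```

```text
46.2 [ 0.5229 -0.4001  0.0796] [ 1.  -0.2 -1.5] [-0.02  0.    0.04] gap 0.0347
hi 47.0 [ 0.5227 -0.3999  0.1788] [ 0.4 -0.2 -0.7] [ 0.02  0.05 -0.05] gap 0.0346
put True 50.4 [0.6475 0.0259 0.0527] [-1.5  0.6  5.7] [-0.04  0.2  -0.02] gap 0.0341
 52.9 [ 0.4505 -0.1497  0.2993] [0.1 1.2 0.2] [ 0.03 -0.07  0.03] gap 0.0861
bar board x,y mm 189.0 -4.7 dyaw -0.147 L 56.6 iou 0.857
bar board x,y mm 263.0 -1.7 dyaw 0.039 L 65.8 iou 0.83
tub mm [-45.2 -29.5] dyaw 0.006 L 66.3 0.945
tub mm [-43.1  36.3] dyaw 0.027 L 60.1 0.904
```

View pics/k1.png

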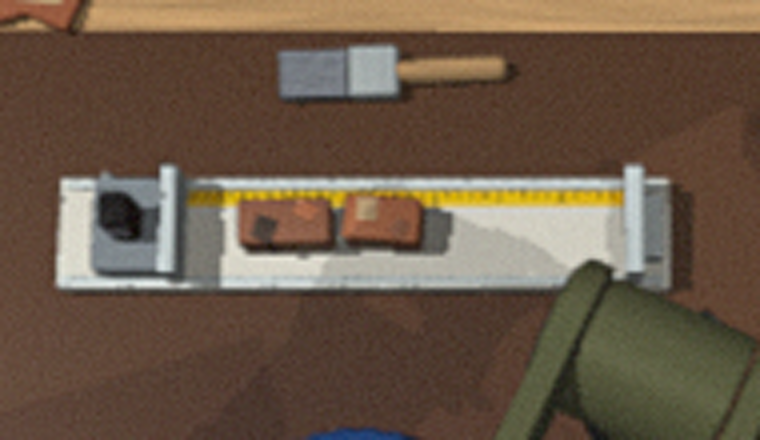

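Run:
```python
from tubs import *
p=(-.022,-.031)
r.goto(tub(*p,.18),QT)
r.servo_line(tub(*p,.095),max_speed=.12)
t=r.servo_line(tub(*p,.071),max_speed=.03,max_force=3); st(t)
claw.gripper_close(20); s=st("closed")
shot("side","n1s.png",None,5,(280,230,410,345))
```

```text
False 56.1 [ 0.4977 -0.4362  0.0712] [ 0.1  0.1 -0.3] [ 0.01  0.02 -0.03] gap 0.0851
closed 56.6 [ 0.4977 -0.4362  0.0713] [-1.5  2.2  4.1] [ 0.2   0.28 -0.06] gap 0.036
```

View pics/n1s.png

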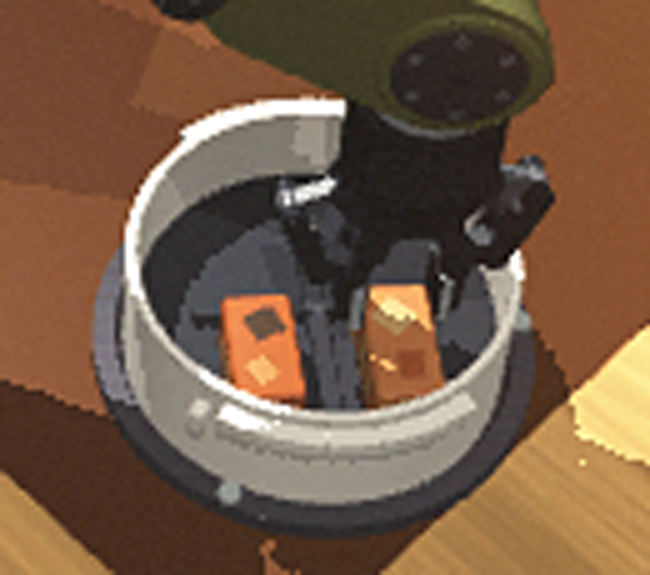

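Run:
```python
from tubs import *
p=(-.022,-.031)
t=r.servo_line(tub(*p,.066),max_speed=.02,max_force=18);st(f"down {t}")
claw.gripper_close(70);st()
z=status.get_state()["eef_pos"][2]
r.servo_line(tub(*p,.18),max_speed=.12);st("hi")
put(.063,zend=z-.012-.008)
p=(-.022,.031)
r.goto(tub(*p,.18),QT)
r.servo_line(tub(*p,.095),max_speed=.12)
t=r.servo_line(tub(*p,.064),max_speed=.03,max_force=3); st(t)
if not t:
    claw.gripper_close(25); s=st("closed")
shot("side","n2s.png",None,2,(180,110,430,345))
shot('top','n2.png',None,4,(130,105,320,215))
```

```text
down True 56.9 [ 0.4983 -0.4368  0.0687] [-0.7 -0.3  3.6] [-0.03  0.02 -0.05] gap 0.0356
 57.2 [ 0.4985 -0.4369  0.069 ] [-0.1 -0.2  5.1] [ 0.02 -0.03 -0.01] gap 0.034
hi 58.2 [ 0.4974 -0.4359  0.1789] [-0.6 -0.3 -2.1] [ 0.01 -0.04  0.01] gap 0.0343
put True 61.3 [ 0.6506 -0.075   0.057 ] [-1.5  0.   6.5] [ 0.02  0.3  -0.05] gap 0.0341
False 66.2 [ 0.4471 -0.4005  0.0642] [0.5 0.2 0.3] [-0.01  0.02 -0.02] gap 0.0854
closed 66.7 [ 0.447  -0.4005  0.0643] [-1.2  1.7  4.5] [0.23 0.35 0.  ] gap 0.0369
```

View pics/n2.png

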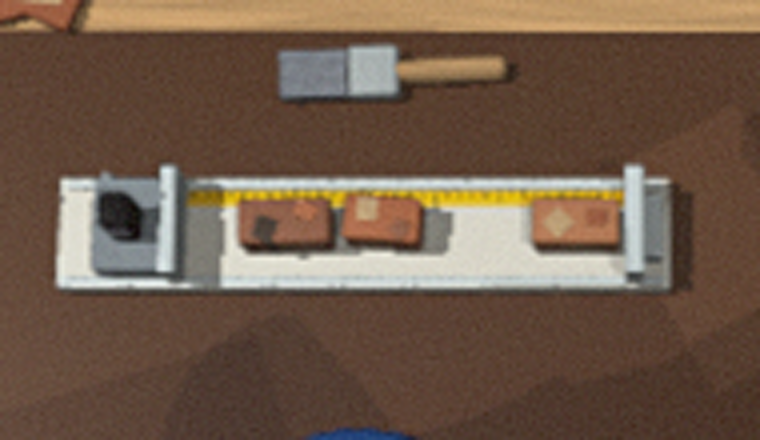

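View pics/n2s.png

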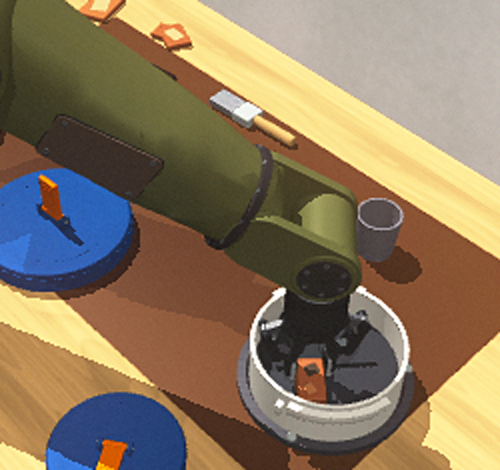

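```bash
python3 - <<'E'
from tubs import *
p=(-.022,.031)
r.servo_line(tub(*p,.08),max_speed=.05)
claw.gripper_close(70);st()
r.servo_line(tub(*p,.18),max_speed=.15);st("hi")
put(.136,zend=.045)
r.goto([.45,-.2,.3],QT); st()
shot('top','o1.png',None,4,(130,105,320,215))
shot("side","o1s.png",None,2,(180,110,430,345))
E
python3 chk.py
```

```text
67.5 [ 0.4469 -0.4003  0.0797] [-0.8  1.  -1.9] [ 0.04 -0.04  0.04] gap 0.0356
hi 68.3 [ 0.4467 -0.4001  0.1789] [-0.5 -0.2 -2.1] [ 0.01 -0.04 -0.05] gap 0.0352
put True 71.6 [ 0.6484 -0.002   0.0526] [-1.9  1.   6.2] [ 0.    0.28 -0.  ] gap 0.0351
 74.2 [ 0.4505 -0.1995  0.2993] [-0.4  0.8 -0.6] [ 0.06 -0.08  0.02] gap 0.0855
bar board x,y mm 189.0 -3.4 dyaw -0.149 L 56.9 iou 0.875
bar board x,y mm 263.6 -0.5 dyaw 0.004 L 64.7 iou 0.887
bar board x,y mm 114.5 0.9 dyaw 0.003 L 62.0 iou 0.885
bar board x,y mm 38.6 0.1 dyaw -0.003 L 66.4 iou 0.892
```

View pics/o1.png

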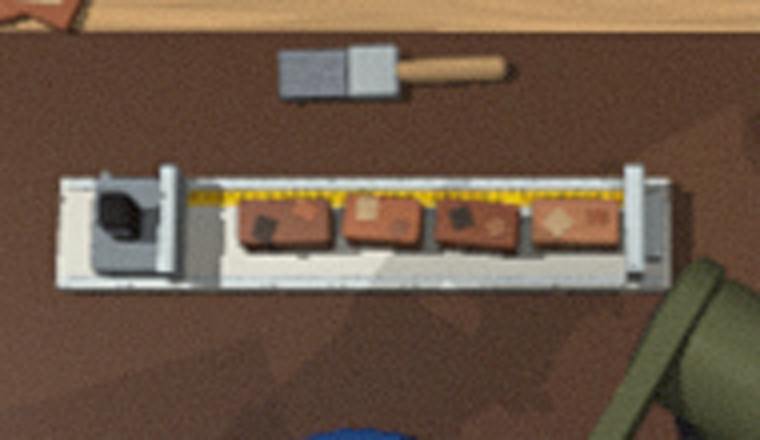

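View pics/o1s.png

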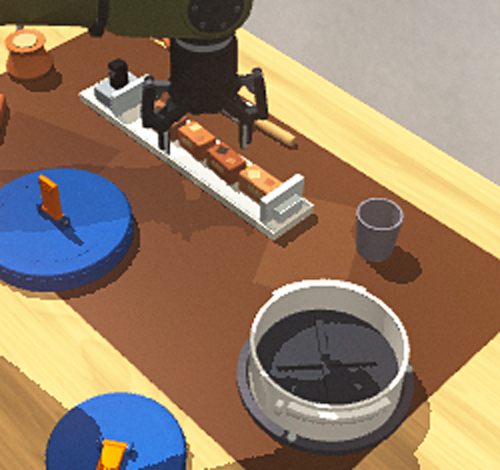

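```bash
python3 - <<'E'
from tubs import *
for x in(.187,.114):
    r.goto(brd(x,0,.13),QB)
    r.servo_line(brd(x,0,.056),max_speed=.1,max_force=5)
    claw.gripper_close(30);st("sq")
    claw.open_gripper()
    r.servo_line(brd(x,0,.13),max_speed=.15)
r.goto(brd(.3405+.04,0,.2),QB); st()
r.goto([.45,-.2,.3],QT)
shot('top','q1.png',None,4,(130,105,320,215))
print(solve_ik(brd(.38,0,.08),QB),solve_ik(brd(.38,0,.08),down(BY)),solve_ik(brd(.30,0,.08),down(BY-np.pi)))
E
python3 chk.py
```

```text
sq 77.2 [0.6471 0.0489 0.0566] [-1.9  0.1  5.7] [-0.03  0.14 -0.03] gap 0.0358
sq 80.1 [ 0.6493 -0.0241  0.0566] [-1.6 -1.   5.2] [ 0.02  0.31 -0.  ] gap 0.0358
 82.4 [0.6412 0.2409 0.1991] [-0.1 -0.8  0.6] [0.   0.   0.02] gap 0.0852
[ 3.07295578e-01  7.61203669e-01  1.23139315e+00 -4.44089210e-16
  1.14899583e+00  2.77091905e-01] [ 3.07295578e-01  7.61203669e-01  1.23139315e+00 -4.44089210e-16
  1.14899583e+00 -1.29370442e+00] [ 1.91254277e-01  7.16136121e-01  1.30965009e+00 -4.44089210e-16
  1.11580644e+00  1.73184693e+00]
bar board x,y mm 188.8 -2.9 dyaw -0.13 L 57.7 iou 0.892
bar board x,y mm 114.7 -3.0 dyaw 0.002 L 61.8 iou 0.913
bar board x,y mm 263.0 -0.4 dyaw 0.003 L 65.8 iou 0.872
bar board x,y mm 38.9 -1.5 dyaw 0.006 L 66.7 iou 0.895
```

View pics/q1.png

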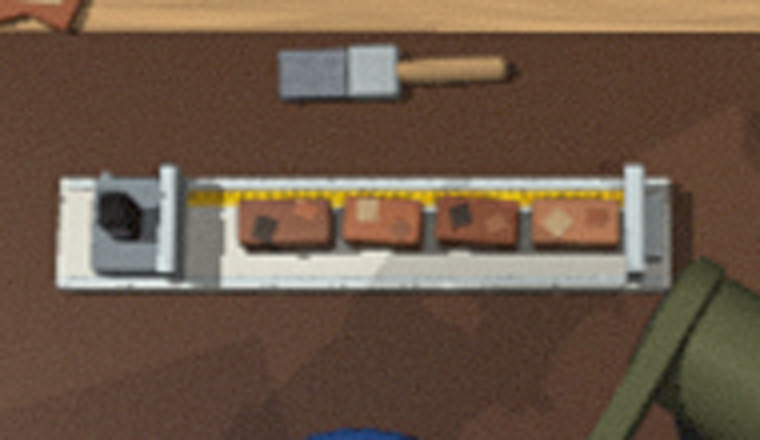

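Run:
```python
from tubs import *
X=.3405+.040
r.goto(brd(X,0,.16),QB)
t=r.servo_line(brd(X,0,.076),max_speed=.08,max_force=4); st(t)
if not t:
    claw.gripper_close(30); st("closed")
shot('top','r1.png',None,4,(130,105,320,215));shot("side","r1s.png",None,3,(180,90,370,240))
```

```text
False 87.3 [0.6413 0.2424 0.0767] [ 0.2 -1.1  0.2] [0.02 0.02 0.01] gap 0.0853
closed 87.9 [0.6393 0.2426 0.0763] [-20.6  -2.3  12. ] [-0.32  2.87  0.1 ] gap 0.0278
```

View pics/r1s.png

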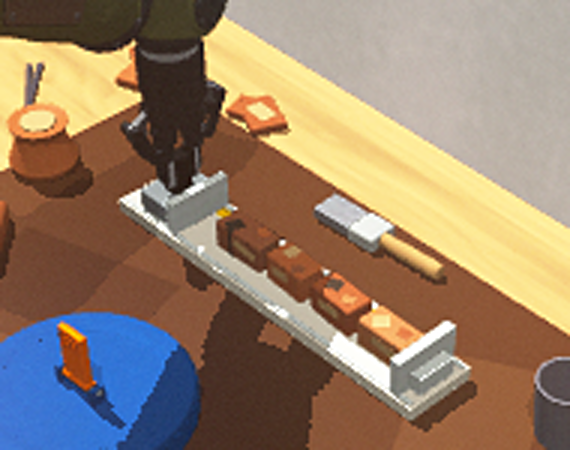

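Run:
```python
from tubs import *
X=.3405+.040
y=.003
for k in range(3):
    r.servo_line(brd(X,y,.0755),max_speed=.02); s=st(f"y{y}")
    fx=s["wrist_force"][0]
    if abs(fx)<4: break
    y+= -fx/20*.003
s0=s["wrist_force"]
t=r.servo_line(brd(.312+.04,y,.0755),max_speed=.03,max_force=10); st(f"move {t} y{y}")
```

```text
y0.003 88.3 [0.639  0.2425 0.0764] [7.9 1.7 1.2] [ 0.24 -0.57  0.14] gap 0.0277
y0.0018205213775851193 88.5 [0.6391 0.2425 0.0764] [-4.7  0.1  8.6] [0.04 0.93 0.12] gap 0.0274
y0.002528242827080081 88.8 [0.6391 0.2425 0.0764] [4.5 1.7 7. ] [ 0.11 -0.06  0.15] gap 0.0278
move False y0.0018576364495844462 89.9 [0.6401 0.2139 0.0764] [-2.1 -0.2  9. ] [-0.06  0.76  0.11] gap 0.0277
```

Run:
```python
from tubs import *
y=.002
for xf in (.304,.296,.288,.280,.274):
    t=r.servo_line(brd(xf+.04,y,.0755),max_speed=.02,max_force=8); s=st(f"{xf} {t}")
    if t: break
shot('top','s1.png',None,4,(130,105,320,215));shot("side","s1s.png",None,3,(180,90,370,240))
```

```text
0.304 False 90.4 [0.6403 0.2057 0.0763] [-1.4 -0.3  8.2] [-0.19  0.55  0.18] gap 0.0273
0.296 False 91.0 [0.6406 0.1978 0.0764] [-1.6 -1.4  9. ] [-0.11  0.59  0.14] gap 0.0279
0.288 False 91.5 [0.6408 0.1899 0.0764] [-0.1 -0.   8.8] [-0.03  0.58  0.1 ] gap 0.0276
0.28 False 92.1 [0.6411 0.182  0.0764] [-0.2  0.8  7.9] [0.11 0.49 0.16] gap 0.0278
0.274 False 92.5 [0.6413 0.1761 0.0764] [-0.6  1.3  8.2] [0.17 0.45 0.13] gap 0.0277
```

View pics/s1s.png

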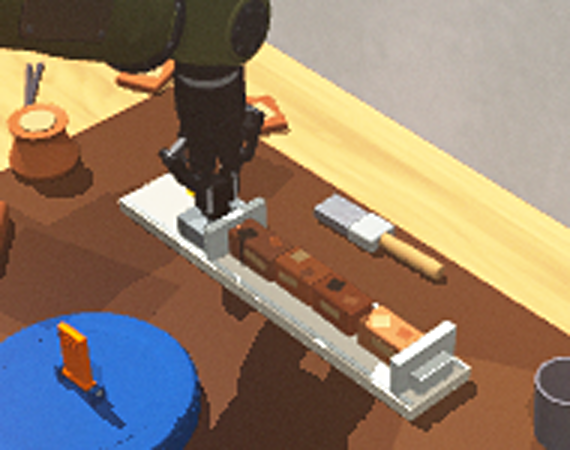

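Row gaps are nearly closed: the second gap is shut, one remains by the lightest bar near the head at about (365,325) in the crop. Now the slow final press.

Run:
```python
from tubs import *
y=.002
t=r.servo_line(brd(.240+.04,y,.0755),max_speed=.008,max_force=9); s=st(f"press {t}")
r.sleep(.4); st("hold")
d=s["eef_pos"][:2]-B0;print("face x",np.cos(BY)*d[0]+np.sin(BY)*d[1]-.04)
shot('top','t1.png',None,4,(130,105,320,215));shot("side","t1s.png",None,3,(180,90,370,240))
```

```text
press True 94.7 [0.6417 0.1627 0.0764] [-0.   1.3  4.5] [0.1  0.25 0.14] gap 0.0281
hold 95.1 [0.6417 0.1627 0.0764] [0.2 1.6 5. ] [0.15 0.26 0.07] gap 0.0274
face x 0.26092914624233304
```

View pics/t1s.png

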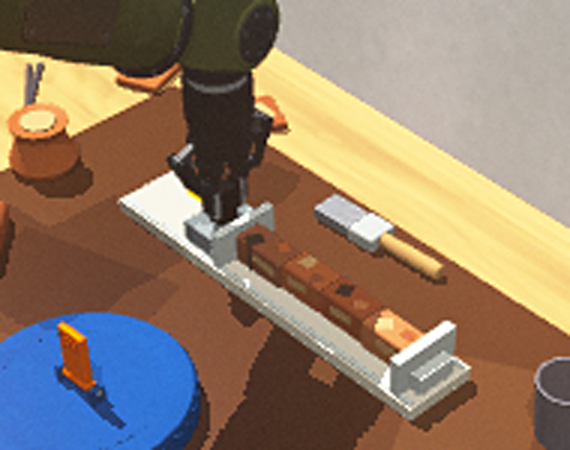

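View pics/t1.png

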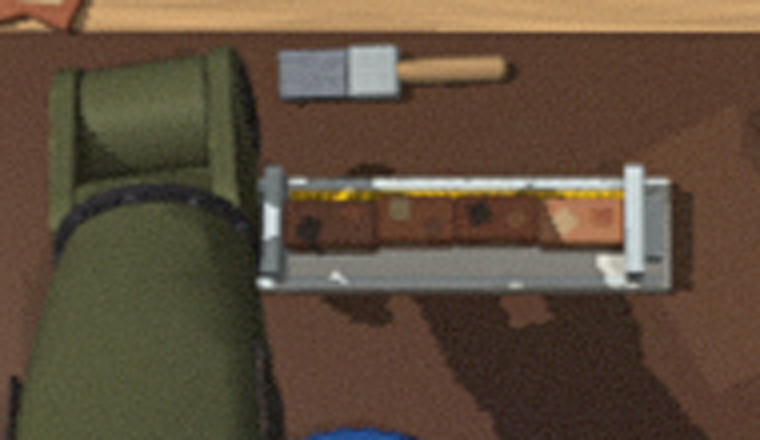

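Run:
```python
from tubs import *
y=.002
base=.26093
for k in range(1,12):
    r.servo_line(brd(base-.0004*k+.04,y,.0755),max_speed=.01); r.sleep(.15); s=st(k)
    if s["wrist_force"][1]>11: break
r.sleep(.4); s=st("hold")
```

```text
1 95.6 [0.6417 0.1627 0.0764] [0.6 1.3 8.9] [0.3  0.58 0.09] gap 0.0276
2 96.0 [0.6417 0.1627 0.0764] [0.3 5.  8. ] [0.61 0.53 0.06] gap 0.0278
3 96.4 [0.6417 0.1627 0.0764] [0.7 7.4 7.4] [0.95 0.54 0.02] gap 0.0275
4 96.8 [0.6417 0.1626 0.0763] [ 0.7 10.5  8.1] [1.37 0.41 0.07] gap 0.0278
5 97.2 [0.6417 0.1626 0.0764] [ 1.  13.   8.2] [ 1.82  0.32 -0.01] gap 0.0275
hold 97.6 [0.6417 0.1626 0.0764] [ 0.6 13.   7.3] [1.78 0.34 0.02] gap 0.0277
```

```bash
python3 - <<'E'
from tubs import *
claw.open_gripper(); st()
r.servo_line(brd(.3009,.002,.17),max_speed=.1)
r.goto([.45,-.2,.32],QT); st()
shot('top','v1.png',None,4,(130,105,320,215));shot('top','v2.png')
r.set_joints([1.195,.3,1.521,0,1.321,-.067]); st()
shot("side","v1s.png",None,4,(210,110,350,240));shot("side","v2s.png")
E
python3 chk.py
```

```text
98.2 [0.6415 0.1606 0.0754] [-0.6  0.1 -0. ] [-0.01 -0.06  0.04] gap 0.0853
 100.9 [ 0.4504 -0.1995  0.3196] [-0.1 -0.6 -0.5] [-0.   -0.03  0.04] gap 0.0855
 103.7 [0.168  0.5237 0.2483] [ 0.3 -1.1  0.5] [-0.04 -0.02  0.03] gap 0.0855
bar board x,y mm 132.3 -2.2 dyaw 0.001 L 259.9 iou 0.936
```

View pics/v1.png

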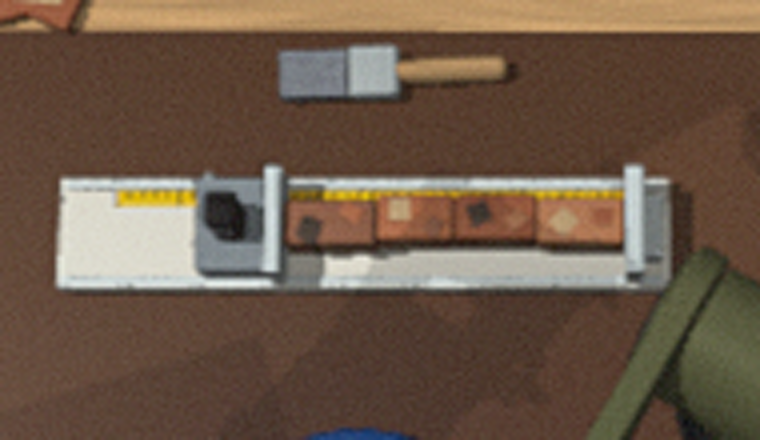

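View pics/v1s.png

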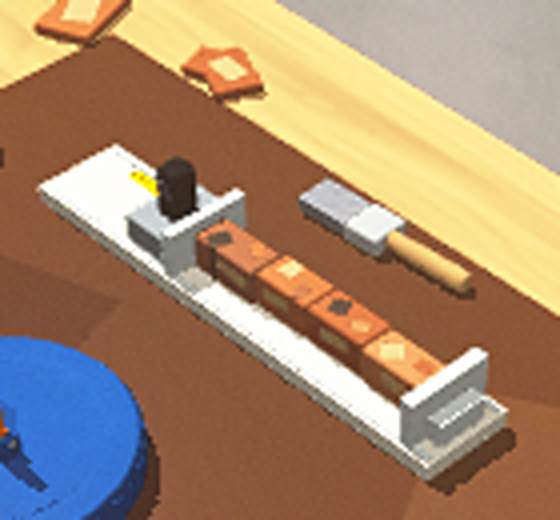

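View pics/v2s.png

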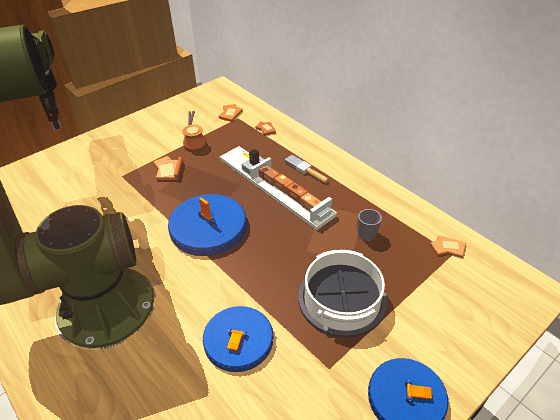

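Run:
```python
from tubs import *
im=optics.read_camera("top")
ims=[]
# predicted lines for y offsets 0,-6,-12 : bottom front edge (y+18, z=.018) using true board centre estimate my y=+.002
b=im[:,:,::-1][140:190,195:305];b=cv2.resize(b,None,fx=7,fy=7,interpolation=cv2.INTER_CUBIC)
def L(y,z,col):
    p=(proj("top",[brd(0.0,y,z),brd(.264,y,z)])-[195,140]+.5)*7-.5
    cv2.line(b,*[tuple(int(v) for v in q) for q in p],col,1)
for y in(-.045,.045): L(y+.002,.018,(255,0,0))
L(.002+.018,.018,(0,255,0));L(.002+.018-.006,.018,(0,255,255));L(.002+.018-.012,.018,(0,0,255))
L(.002-.018,.054,(0,255,0));L(.002-.018-.012,.054,(0,0,255))
cv2.imwrite("pics/w.png",b)
```

```text
(no output)
```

View pics/w.png

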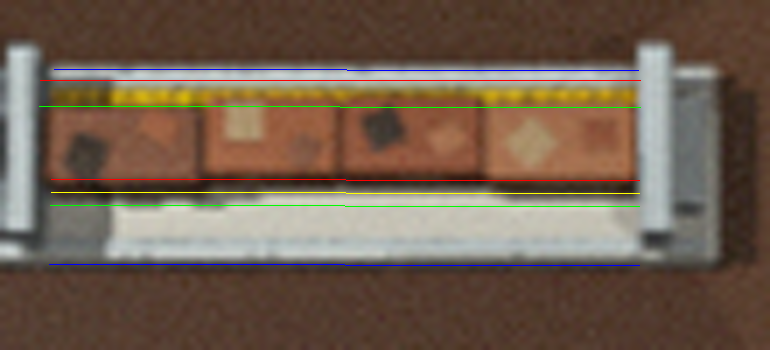

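Run:
```python
from tubs import *
s=st("before");print(order.hand_in())
```

```text
before 103.9 [0.1677 0.5237 0.2483] [-0.6  0.2 -0.3] [-0.06  0.01 -0.02] gap 0.0851
the job is handed in; nothing more can be done
None
```

I finished the whole job and handed it in at about 104 s of the 210 s allowed. The hand-in reports no verdict, so what follows rests on my own checks.

**What I did**
- **Lid:** I flipped the tab upright and turned the lid 1.5 rad anticlockwise by it. It lifted off cleanly and stands right side up on the bench, about 0.47 m from the tub.
- **Fragments:** All four were present. I took them out, laid them in a row on the board, and squeezed two of them again to straighten them.
- **Jaw:** I slid it shut until the row was pressed against the head. The wrist force held steady at about 13 N, which includes roughly 2 N of jaw friction. Then I let go and backed the arm away.

**Last checks**
- **Row:** The pictures show no gaps from head to jaw, and the jaw stayed in place after I let go. The row measured 260 mm in the picture, the jaw read 261 mm on the arm, and the nominal length is 264 mm; calibration error could explain the difference.
- **Centre line:** The row lies about 2 to 6 mm off the centre line, depending on which edge I measure. The limit is 12 mm.
- **Other objects:** The bystanders look unmoved in the pictures; I did not measure them.

**What went less well**
- **First pick:** A finger pressed the neighbouring fragment with about 20 N and tipped it for a moment. It fell back flat and I placed it normally.
- **Jaw force:** The first press reached its 9 N stop but relaxed to about 1.6 N, so I pressed again in small steps to hold the contact.
- **Angle fit:** The camera fit for one fragment showed an angle of about 0.13 to 0.15 rad, against a limit of 0.12. I put this down to a pale patch on it: the view showed it straight, and the fit of the closed row gave 0.001 rad.

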